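# Pack the joining plates in the tote and clip in its handle

## Robot

A 6-joint arm with a two-finger parallel gripper is mounted at the origin on the work surface. World frame = base frame: x ahead of the robot, y to its left, z up, the work surface at z = 0. Lengths are in mm, angles in rad, forces in N, time in s.
With the tool pointing down it reaches from about 350 to 775 mm from the base axis. Payload 7.3 kg.
Tool frame: the origin (TCP) lies at the very end of the fingers, on their centre line; the grasp point (between the pads) lies 19 mm behind it; z points along the fingers, y is the line along which they close (so a half turn about z gives the same grasp; the last joint's range is limited). The gripper opens to 92 mm and grips with 3 to 60 N. Pads are 19 mm wide; open, the fingers measure 130 mm over their backs; the gripper's body (75 mm by 190 mm) begins 47 mm behind the grasp point.
Start: joints at [1.203, 0.342, 1.524, -0, 1.275, -0.146], TCP at [115.477, 512.165, 200.241] pointing down, gripper open.
Joint ranges: [-2.53, 2.53], [-0.77, 2.02], [0.04, 2.7], [-1, 4.14], [0.28, 2.66], [-3.11, 3.11]. Speed limits (rad/s): [2.57, 2.57, 3.14, 3.14, 3.14, 3.14].

## Interface

Orientations are given as [roll, pitch, yaw] about the fixed x, y, z axes, in that order (R = Rz(yaw) Ry(pitch) Rx(roll)).
In Python, from plant import bot gives the robot as it stands.
- The arm moves only by the tool jog_arm, never from a script. Its argument "targets" is a list of rows, each an object with "xyz": the shift along the tool's x, y, z as a fraction of full scale, a list of three; "spin": the turn about the tool's z as a fraction of full scale. In form: [{"xyz": [x, y, z], "spin": spin}, ...]. A call has exactly 10 rows; each row shifts and turns the commanded pose from where the row before left it, along the tool's axes as they then stand; what a row does not reach is not made up. Full scale, the value 1, is 80 mm for a shift and 0.1 rad for a turn. A row lasts 1/8 s, in which the tool goes at most 62.5 mm and 10.7 degrees, less where a joint would pass 70% of its speed; a pose out of reach is approached as far as the arm can. A call with a number of a shift or a turn outside -1 to 1 is refused whole. A call with a gripper value outside its range is refused whole. "gripper" is the opening in per cent of the stroke, from 0 (shut) to 100 (fully open), set as the call begins (left out, the last holds). The fingers move at their own pace and stop on an object; the grip force is fixed at half the most. Time passes only in rows, so rows that do not move let the fingers close, or fill a call up. It gives the time, the measured TCP pose, the force, the opening and the grip force at its end, in the units of the state.
- bot.get_obs(): the state, without advancing time (a new reading comes with each control period).
- bot.capture(name): name is "scene" or "top"; returns the picture (480x640x3 uint8, blue, green, red); there is no depth.
- bot.get_calibration(name): a dict with "vfov" (degrees; the focal length in pixels is half the picture's height over the tangent of half this angle, whatever the lens; pixels are square), "cx", "cy" (the principal point, pixels), "eye" and "rotation" of the camera in the world. Camera axes: x right, y down, z forward; pixel columns grow to the right and rows downward; lengths in mm; the calibration is good to about 2 mm. A picture is of the moment at which its call begins. get_calibration takes no time and is no camera call.
- bot.close_job(): hands the job in; it is judged then, once.
The state is a dict: "time": time; "joint_positions": joint angles; "dq": joint speeds; "tau": joint torques, N m; "tool_pos": TCP position; "tcp_rot": TCP orientation; "contact_force": force on the tool from outside, world axes, zero at the start; "moment": the same for the moment, N m; "grip_width": finger opening in mm; "finger_force": force on a finger pad.
Only numpy, scipy, OpenCV 4.12 (cv2) and the standard library are available. Lean on these libraries where they do the work, as an engineer would, in place of code of your own. Each camera call takes 0.05 s, during which the arm holds its last target. There are 200 camera calls.

## Task

Pack the carry tote for a job: lay every thin steel plate that is on the plywood assembly board flat in the tote's tray (they are too thin to pick up until slid out over the board's edge), and only then push the loose carrying handle down past the sprung jaws until it sits fully home and locked in both clips, level across the tote. Let go of everything, and leave the mug, the screwdriver and the small black bin where they stand.

Things in the scene. Friction and masses are not known exactly. Their poses are not given: they have to be found in the camera images.
- board: fixed plywood block 250 mm (own x) by 210 mm (own y), 55 mm high, on the bench. Origin: centre of its underside. Plates lie on top side by side, about 60 mm apart along its x, each roughly along its y. It stands left or right of the middle, the tote on the other side; yaw within 0.2 rad
- plate0: one of four alike bare steel plates (3 or 4 present; an absent one reads None throughout), 36 mm (own x) by 150 mm (own y), 2 mm thick, 60-120 g. Origin: centre of its underside; starts flat on the board, where it slides easily. Too thin to grip while flat on a surface; a fingertip pressed down on it drags it along; where it overhangs an edge it can be gripped from above across its 36 mm width
- plate1: one of four alike bare steel plates (3 or 4 present; an absent one reads None throughout), 36 mm (own x) by 150 mm (own y), 2 mm thick, 60-120 g. Origin: centre of its underside; starts flat on the board, where it slides easily. Too thin to grip while flat on a surface; a fingertip pressed down on it drags it along; where it overhangs an edge it can be gripped from above across its 36 mm width
- plate2: one of four alike bare steel plates (3 or 4 present; an absent one reads None throughout), 36 mm (own x) by 150 mm (own y), 2 mm thick, 60-120 g. Origin: centre of its underside; starts flat on the board, where it slides easily. Too thin to grip while flat on a surface; a fingertip pressed down on it drags it along; where it overhangs an edge it can be gripped from above across its 36 mm width
- plate3: one of four alike bare steel plates (3 or 4 present; an absent one reads None throughout), 36 mm (own x) by 150 mm (own y), 2 mm thick, 60-120 g. Origin: centre of its underside; starts flat on the board, where it slides easily. Too thin to grip while flat on a surface; a fingertip pressed down on it drags it along; where it overhangs an edge it can be gripped from above across its 36 mm width
- tote: fixed grey tote: open tray 140 (own x) by 210 mm (own y) outside, walls 5 thick, 28 high, floor 5 thick. Origin: centre of underside; yaw within 0.2 rad. Midway along its long sides stand fork clips at own x = -78 and +78, y = 0, 14 thick, 52 wide, tops at 102 mm. Each has an upright slot 18 mm wide in y, mouth about 30, with a sprung jaw slanting down into it from its +y side
- seat (a point): point midway between the clips on the axis of the fully home handle: 62 mm above the tote's underside, at its own x = y = 0; axes as the tote's. The handle lies along x. A handle merely laid in the mouths rests on the jaws some 20 mm or more higher
- tray_floor (a point): centre of the tray's inner floor, 5 mm above the tote's underside; the floor is 130 mm (x) by 200 mm (y)
- jaw_a (a joint): sprung jaw of the clip at the tote's -x side: 0 is shut (rest, tip over the slot); opens to 0.75 rad down and sideways as the handle is pushed down past it (about 0.45 needed), then springs shut above the seated handle. Both jaws together yield to a push of some 5 to 15 N
- jaw_b (a joint): the same jaw of the clip at the tote's +x side
- handle: loose handle: straight aluminium rod, 16 mm diameter, along own x, a square black cap 24 by 24 by 12 mm on each end, 208 mm long in all (184 between caps), 0.12 kg. Origin: mid-length on the axis, 12 mm above the bench as it lies. Lies on the bench between board and tote, roughly along world x. The caps go outside the clips, with 7 mm play each way along x
- mug: bystander: white ceramic mug, 76 mm across, 85 mm high, with a handle at own +y; origin: centre of its underside
- driver: bystander: screwdriver lying on the bench, 200 mm long along own x; origin about mid-length, on the underside
- small_bin: bystander: black open plastic bin 100 by 140 mm, 60 mm high; origin: centre of its underside
Not all that is in view belongs to the job. Leave any purple or turquoise look-alike of the plate1 alone.

How it is judged:
By the outcome, as a careful person would: the job done as asked, in the order asked, and still so for the second after the job is handed in, with the robot touching nothing.
Of plate0, plate1, plate2, plate3 only 3 to 4 are there at a start; the rules pass over those that are not, and their reading is None.
At some moment in a run one of handle may be knocked a few centimetres aside while the robot is not near it.
It also fails if it takes over 210 s, if anything falls off the work surface, if the arm or the gripper's body presses on something with over 40 N, if the wrist force passes 120 N, or if a joint passes its speed limit or range.

## Working session

There is one attempt and no reset: what is moved stays moved. The work goes in short steps, Python scripts to look and compute and a tool call to move; the robot and the scene stay as the last step left them, time stands still between calls to the robot, and variables do not carry over. Pictures are saved under pics/ and viewed, at most 14 in all, crops included, and the job is handed in when it is done.

Besides the shell and the picture viewer there is one more tool, called after "Request:" by a JSON object that holds its "method" and its "body", one argument or row to a line. jog_arm: Moves the arm, as the interface text tells. Shift numbers are shares of 80 mm and turn numbers shares of 0.1 rad, none past 1 either way. Its arguments: {"type":"object","properties":{"targets":{"type":"array","items":{"type":"object","properties":{"xyz":{"type":"array","items":{"type":"number"}},"spin":{"type":"number"}}}},"gripper":{"type":"number"}},"required":["targets"]}

```bash
mkdir -p pics; ls; python3 - <<'E'
from plant import bot
import cv2,json
for n in ("scene","top"):
    cv2.imwrite(f"pics/{n}0.png",bot.capture(n)); print(bot.get_calibration(n))
print(bot.get_obs())
E
```

```text
pics
{'vfov': 47.749163673399025, 'cx': 310.7301116546903, 'cy': 236.81196282823967, 'eye': array([1274.77730367, -286.39420367,  861.07827499]), 'rotation': array([-2.39247634, -0.01045352,  1.31312391])}
{'vfov': 57.74889144509694, 'cx': 319.31395461822177, 'cy': 242.50575810431505, 'eye': array([ 451.4362572 , -120.81909989,  988.47634408]), 'rotation': array([-3.01153972,  0.02162202, -1.54973772])}
{'time': 0.1, 'joint_positions': array([ 1.20295568e+00,  3.42618891e-01,  1.52492268e+00, -4.01108663e-05,
        1.27539622e+00, -1.45966904e-01]), 'dq': array([ 0.00017976, -0.00166925, -0.00312792, -0.00075656,  0.00021644,
        0.00172522]), 'tau': array([ 2.30752157e-03, -4.32004309e+01, -2.44696265e+01,  7.20399851e-02,
        5.25735843e-02, -6.97128576e-05]), 'tool_pos': array([115.35930278, 511.75899949, 199.63179778]), 'tcp_rot': array([-3.14025625e+00, -1.57698259e-04,  2.91973050e+00]), 'contact_force': array([-0.14039163, -0.01849746,  0.49266921]), 'moment': array([ 0.02159566, -0.01687003,  0.02063889]), 'finger_force': 0.0, 'grip_width': 91.71356318843664}
```

View pics/scene0.png

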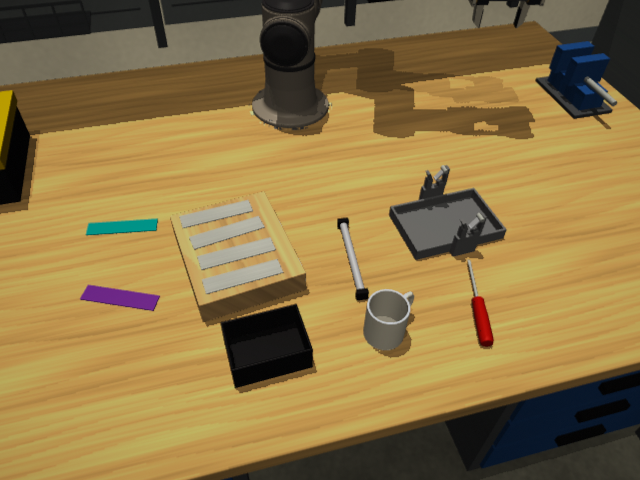

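View pics/top0.png

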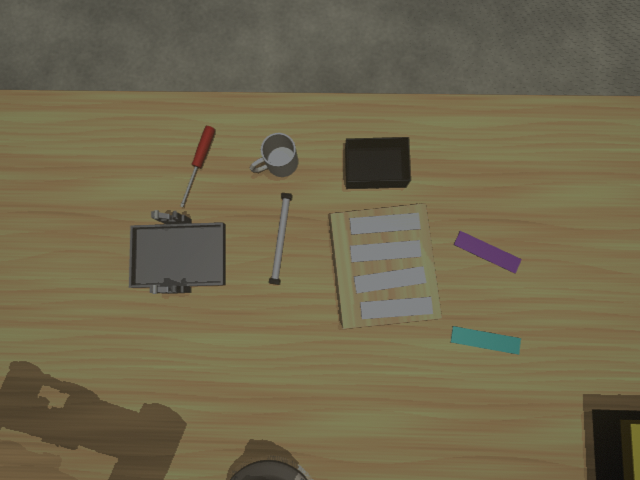

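The scene shows four plates on the board (top-view pixels about (385,224), (386,251), (390,280), (396,308)). The tote is at (178,255) with its clips at (171,216) and (170,289), and the handle runs from (286,197) to (274,281). The purple and turquoise strips at (487,252) and (485,340) lie on the bench, so they are the decoys.

```bash
cat > h.py <<'E'
from plant import bot
import cv2, numpy as np
from scipy.spatial.transform import Rotation as Ro
def cal(n):
    c=bot.get_calibration(n); return 240/np.tan(np.radians(c['vfov']/2)),c['cx'],c['cy'],np.array(c['eye']),Ro.from_euler('xyz',c['rotation']).as_matrix()
def ray(n,p,z):
    f,cx,cy,e,R=cal(n); p=np.atleast_2d(np.asarray(p,float))
    d=np.c_[(p[:,0]-cx)/f,(p[:,1]-cy)/f,np.ones(len(p))]@R.T
    return e+d*((z-e[2])/d[:,2])[:,None]
def proj(n,P):
    f,cx,cy,e,R=cal(n); q=(np.atleast_2d(P)-e)@R; return q[:,:2]/q[:,2:]*f+[cx,cy]
def rects(n,mask,z,amin=200):
    out=[]
    for c in cv2.findContours(mask,cv2.RETR_EXTERNAL,cv2.CHAIN_APPROX_NONE)[0]:
        if cv2.contourArea(c)<amin: continue
        w=ray(n,c[:,0],z)[:,:2].astype(np.float32); (cx,cy),(a,b),_=cv2.minAreaRect(w)
        bx=cv2.boxPoints(cv2.minAreaRect(w)); e=bx[1]-bx[0] if np.linalg.norm(bx[1]-bx[0])>np.linalg.norm(bx[2]-bx[1]) else bx[2]-bx[1]
        th=np.arctan2(e[1],e[0])%np.pi
        m=c[:,0].mean(0); out.append((m.round(),np.round([cx,cy,max(a,b),min(a,b)],1),round(float(th),3)))
    return out
def plates(im):  # bright grey-blue on board
    b,g,r=[im[...,i].astype(int) for i in range(3)]
    return (((b>105)&(abs(r-b)<25))*255).astype(np.uint8)
def obs():
    o=bot.get_obs(); print('t',o['time'],'pos',o['tool_pos'].round(1),'rot',o['tcp_rot'].round(3),'F',o['contact_force'].round(1),'w',round(o['grip_width'],1))
E
python3 - <<'E'
from h import *
im=bot.capture('top'); print(proj('top',[0,0,0]),proj('scene',[0,0,0]))
print([im[y,x].tolist() for x,y in [(385,224),(396,308),(380,237),(400,180),(178,255),(221,255),(281,240)]])
hsv=cv2.cvtColor(im,cv2.COLOR_BGR2HSV)
for r in rects('top',plates(im),57): print('plate?',r)
# tote: dark low-sat area
m=((hsv[...,1]<40)&(hsv[...,2]<120)).astype(np.uint8)*255; m[:100]=0
m2=np.zeros_like(m); m2[205:300,115:235]=m[205:300,115:235]
m2=cv2.morphologyEx(m2,cv2.MORPH_OPEN,np.ones((25,25),np.uint8))
print('tote',rects('top',m2,28))
caps=[]; 
m3=((hsv[...,2]<45)).astype(np.uint8)*255; m4=np.zeros_like(m3); m4[185:295,260:300]=m3[185:295,260:300]
for r in rects('top',m4,24,10): print('cap',r)
print('board corners',ray('top',[(345,212),(424,205),(440,319),(354,326)],55).round())
cv2.imwrite('pics/c1.png',cv2.resize(im[180:345,110:530],None,fx=1.9,fy=1.9,interpolation=cv2.INTER_CUBIC))
E
```

```text
[[268.04924232 512.50348196]] [[290.41846452 104.71717432]]
[[131, 130, 128], [132, 130, 128], [86, 118, 126], [42, 46, 49], [83, 87, 88], [86, 89, 90], [124, 127, 126]]
plate? (array([396., 308.]), array([ 437.6, -263.8,  149.9,   36.3]), 1.661)
plate? (array([390., 279.]), array([ 496.5, -249.8,  150.6,   36.5]), 1.739)
plate? (array([385., 251.]), array([ 558. , -240.2,  150.7,   36.4]), 1.667)
plate? (array([472., 245.]), array([ 571.5, -430.2,   78.6,   30.4]), 1.109)
plate? (array([385., 223.]), array([ 618. , -239. ,  149.8,   36.2]), 1.661)
plate? (array([280., 238.]), array([581.3, -13.1, 174.4,  10. ]), 3.035)
plate? (array([273., 152.]), array([781.1,   8. ,  95.1,  73.9]), 1.585)
tote [(array([180., 255.]), array([544.5, 215.4, 200.3, 137. ]), 1.591)]
board corners [[ 641. -153.   55.]
 [ 660. -324.   55.]
 [ 416. -355.   55.]
 [ 397. -175.   55.]]
```

View pics/c1.png

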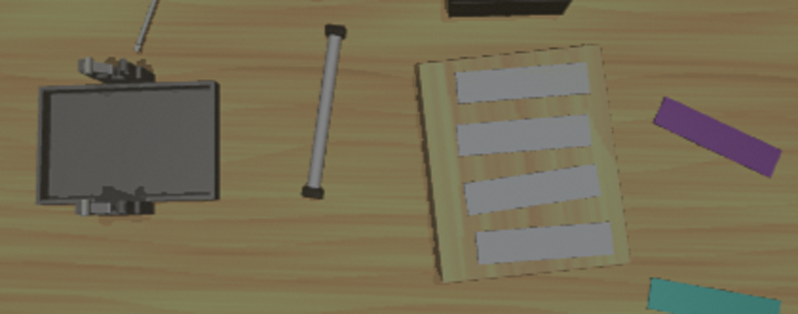

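```bash
python3 - <<'E'
from h import *
a=bot.capture('top')[200:305,115:240]; b=bot.capture('scene')[155:265,380:512]
a=cv2.resize(a,(390*125//105*1,390),interpolation=cv2.INTER_CUBIC) if 0 else cv2.resize(a,None,fx=3,fy=3,interpolation=cv2.INTER_CUBIC)
b=cv2.resize(b,None,fx=3,fy=3,interpolation=cv2.INTER_CUBIC)
o=np.zeros((330,771,3),np.uint8); o[:315,:375]=a; o[:330,375:]=b
cv2.imwrite('pics/tote.png',cv2.convertScaleAbs(o,alpha=1.8))
print('board',ray('top',[(330.5,214),(424.7,204),(441,318),(342,328)],55).round(1)[:,:2])
print('tote rim',ray('top',[(130,226.3),(224.7,223.2),(224.7,284.7),(130,287.4)],28).round(1)[:,:2])
E
```

```text
board [[ 636.2 -121.1]
 [ 661.8 -325.8]
 [ 417.7 -357.4]
 [ 392.3 -149.7]]
tote rim [[605.7 331. ]
 [616.5 116.4]
 [478.8 109.6]
 [468.6 320.3]]
```

View pics/tote.png

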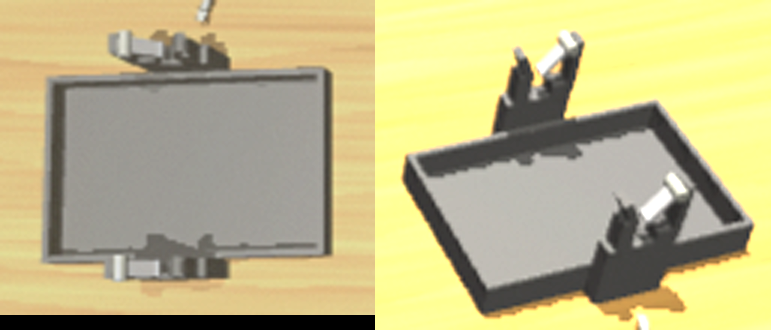

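Request:
{"method": "jog_arm", "body": {
  "targets": [
    {"xyz": [0,0,0],"spin": 1},
    {"xyz": [0,0,0],"spin": 1},
    {"xyz": [0,0,0],"spin": 1},
    {"xyz": [0,0,0],"spin": 1},
    {"xyz": [0,0,0],"spin": 1},
    {"xyz": [0,0,0],"spin": 1},
    {"xyz": [0,0,0],"spin": 1},
    {"xyz": [0,0,0],"spin": 1},
    {"xyz": [0,0,0],"spin": 1},
    {"xyz": [0,0,0],"spin": 1}
  ],
  "gripper": 0
}}

```text
time: 1.5
tool_pos: [115.4, 512.1, 200.1]
tcp_rot: [-3.141, 0.0, 1.916]
contact_force: [0.7, -1.2, -0.5]
grip_width: 0.4
finger_force: 0.0
```

Request:
{"method": "jog_arm", "body": {
  "targets": [
    {"xyz": [0,0,0],"spin": 1},
    {"xyz": [0,0,0],"spin": 1},
    {"xyz": [0,0,0],"spin": 0.6},
    {"xyz": [-0.3,0.5,0],"spin": 0},
    {"xyz": [-0.3,0.5,0],"spin": 0},
    {"xyz": [-0.3,0.5,0],"spin": 0},
    {"xyz": [-0.3,0.5,0],"spin": 0},
    {"xyz": [-0.3,0.5,0],"spin": 0},
    {"xyz": [-0.3,0.5,0],"spin": 0},
    {"xyz": [-0.3,0.5,0],"spin": 0}
  ]
}}

```text
time: 2.75
tool_pos: [410.5, 368.9, 200.2]
tcp_rot: [-3.141, -0.0, 1.66]
contact_force: [0.3, -0.2, -0.3]
grip_width: 0.1
finger_force: 0.0
```

Request:
{"method": "jog_arm", "body": {
  "targets": [
    {"xyz": [-0.675,-0.03,0],"spin": 0},
    {"xyz": [-0.675,-0.03,0],"spin": 0},
    {"xyz": [-0.675,-0.03,0],"spin": 0},
    {"xyz": [-0.675,-0.03,0],"spin": 0},
    {"xyz": [-0.675,-0.03,0],"spin": 0},
    {"xyz": [-0.675,-0.03,0],"spin": 0},
    {"xyz": [-0.675,-0.03,0],"spin": 0},
    {"xyz": [-0.675,-0.03,0],"spin": 0},
    {"xyz": [-0.675,-0.03,0],"spin": 0},
    {"xyz": [-0.675,-0.03,0],"spin": 0}
  ]
}}

```text
time: 4.0
tool_pos: [433.2, -172.1, 200.3]
tcp_rot: [3.141, 0.0, 1.66]
contact_force: [1.0, 0.2, -0.4]
grip_width: 0.5
finger_force: 0.0
```

Request:
{"method": "jog_arm", "body": {
  "targets": [
    {"xyz": [-0.675,-0.03,0.3],"spin": 0},
    {"xyz": [-0.675,-0.03,0.3],"spin": 0},
    {"xyz": [0,0,0.4],"spin": 0},
    {"xyz": [0,0,0.4],"spin": 0},
    {"xyz": [0,0,0.2],"spin": 0},
    {"xyz": [0,0,0.05],"spin": 0},
    {"xyz": [0,0,0.05],"spin": 0},
    {"xyz": [0,0,0.03],"spin": 0},
    {"xyz": [0,0,0.03],"spin": 0},
    {"xyz": [0,0,0],"spin": 0}
  ]
}}

```text
time: 5.25
tool_pos: [438.3, -278.3, 59.5]
tcp_rot: [3.141, 0.0, 1.66]
contact_force: [0.8, 0.2, 0.0]
grip_width: 0.5
finger_force: 0.0
```

Request:
{"method": "jog_arm", "body": {
  "targets": [
    {"xyz": [0,0,0.02],"spin": 0},
    {"xyz": [0,0,0.02],"spin": 0},
    {"xyz": [0,0,0.01],"spin": 0},
    {"xyz": [0,0,0],"spin": 0},
    {"xyz": [0,0,0],"spin": 0},
    {"xyz": [0,0,0],"spin": 0},
    {"xyz": [0,0,0],"spin": 0},
    {"xyz": [0,0,0],"spin": 0},
    {"xyz": [0,0,0],"spin": 0},
    {"xyz": [0,0,0],"spin": 0}
  ]
}}

```text
time: 6.5
tool_pos: [438.2, -278.3, 55.4]
tcp_rot: [3.142, -0.0, 1.66]
contact_force: [0.6, -0.1, 0.5]
grip_width: 0.3
finger_force: 0.0
```

Request:
{"method": "jog_arm", "body": {
  "targets": [
    {"xyz": [0,0,0.01],"spin": 0},
    {"xyz": [0,0,0.01],"spin": 0},
    {"xyz": [0,0,0],"spin": 0},
    {"xyz": [0,0,0],"spin": 0},
    {"xyz": [0,0,0],"spin": 0},
    {"xyz": [0,0,0],"spin": 0},
    {"xyz": [0,0,0],"spin": 0},
    {"xyz": [0,0,0],"spin": 0},
    {"xyz": [0,0,0],"spin": 0},
    {"xyz": [0,0,0],"spin": 0}
  ]
}}

```text
time: 7.75
tool_pos: [438.2, -278.3, 53.8]
tcp_rot: [3.142, -0.0, 1.66]
contact_force: [0.0, 0.6, 0.2]
grip_width: 0.9
finger_force: 0.0
```

```bash
python3 - <<'E'
from h import *
obs()
a=bot.capture('scene')[150:340,150:330]
cv2.imwrite('pics/p2.png',cv2.resize(a,None,fx=3,fy=3,interpolation=cv2.INTER_CUBIC))
E
```

```text
t 7.75 pos [ 438.2 -278.3   53.8] rot [ 3.142 -0.     1.66 ] F [0.  0.6 0.2] w 0.9
```

View pics/p2.png

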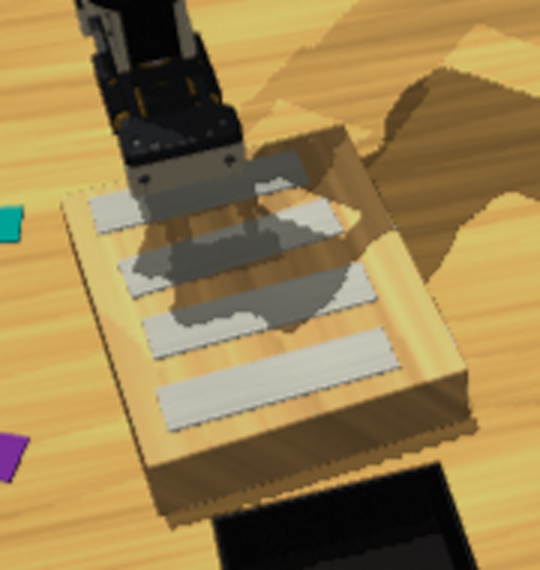

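Request:
{"method": "jog_arm", "body": {
  "targets": [
    {"xyz": [0,0,0.01],"spin": 0},
    {"xyz": [0,0,0.01],"spin": 0},
    {"xyz": [0,0,0.01],"spin": 0},
    {"xyz": [0,0,0],"spin": 0},
    {"xyz": [0,0,0],"spin": 0},
    {"xyz": [0,0,0],"spin": 0},
    {"xyz": [0,0,0],"spin": 0},
    {"xyz": [0,0,0],"spin": 0},
    {"xyz": [0,0,0],"spin": 0},
    {"xyz": [0,0,0],"spin": 0}
  ]
}}

```text
time: 9.05
tool_pos: [438.2, -278.3, 51.4]
tcp_rot: [3.142, -0.0, 1.66]
contact_force: [-1.4, 0.8, -0.1]
grip_width: 0.3
finger_force: 0.0
```

Request:
{"method": "jog_arm", "body": {
  "targets": [
    {"xyz": [0,0,0.01],"spin": 0},
    {"xyz": [0,0,0.01],"spin": 0},
    {"xyz": [0,0,0.01],"spin": 0},
    {"xyz": [0,0,0],"spin": 0},
    {"xyz": [0,0,0],"spin": 0},
    {"xyz": [0,0,0],"spin": 0},
    {"xyz": [0,0,0],"spin": 0},
    {"xyz": [0,0,0],"spin": 0},
    {"xyz": [0,0,0],"spin": 0},
    {"xyz": [0,0,0],"spin": 0}
  ]
}}

```text
time: 10.3
tool_pos: [438.2, -278.3, 49.0]
tcp_rot: [3.142, -0.0, 1.66]
contact_force: [-0.6, -0.1, 0.6]
grip_width: 0.4
finger_force: 0.0
```

```bash
python3 - <<'E'
from h import *
obs(); print(bot.get_obs()['tau'].round(2))
print(proj('scene',[bot.get_obs()['tool_pos']]),proj('scene',[[438,-278,57]]), proj('top',[[438,-278,57]]))
a=bot.capture('scene')[170:270,160:270]; b=bot.capture('top')[230:330,340:450]
o=np.hstack([cv2.resize(i,(385,350),interpolation=cv2.INTER_CUBIC) for i in (a,b)])
cv2.imwrite('pics/p3.png',cv2.convertScaleAbs(o,alpha=1.4))
E
```

```text
t 10.3 pos [ 438.2 -278.3   49. ] rot [ 3.142 -0.     1.66 ] F [-0.6 -0.1  0.6] w 0.4
[ 0.000e+00 -4.565e+01 -1.873e+01  2.000e-02  8.000e-02  0.000e+00]
[[209.5201707  216.75978424]] [[209.14584788 213.96516727]] [[403.22485815 307.43500755]]
```

View pics/p3.png

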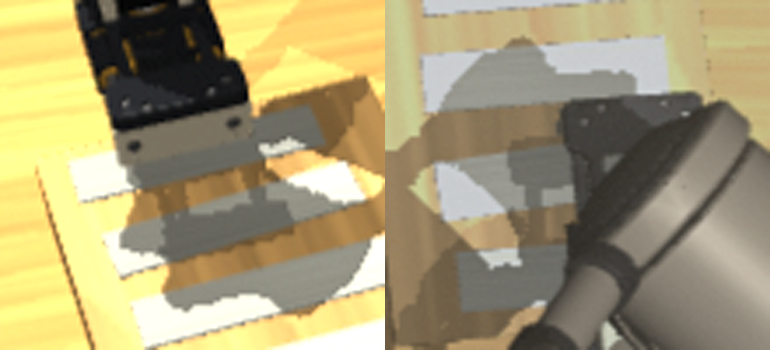

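The picture shows the gripper body (crop (185,140)) hiding the fingers. I can't see any contact at plate A, so I'll check the plate height from the two saved start views.

```bash
python3 - <<'E'
from h import *
im=cv2.imread('pics/scene0.png'); hsv=cv2.cvtColor(im,cv2.COLOR_BGR2HSV)
m=((hsv[...,1]<35)&(hsv[...,2]>140)).astype(np.uint8)*255
k=np.zeros_like(m);k[190:300,165:310]=m[190:300,165:310]
for z in (47,57,67):
    print(z,[(r[0].tolist(),r[1].tolist(),r[2]) for r in rects('scene',k,z)])
E
```

```text
47 [([242.0, 276.0], [611.1, -238.2, 149.9, 33.9], 1.669), ([236.0, 253.0], [550.5, -239.6, 149.8, 33.7], 1.67), ([226.0, 232.0], [488.8, -249.3, 150.0, 33.6], 1.74), ([215.0, 214.0], [429.2, -263.3, 149.3, 33.2], 1.666)]
57 [([242.0, 276.0], [619.3, -238.8, 148.1, 33.5], 1.669), ([236.0, 253.0], [559.4, -240.2, 147.9, 33.3], 1.67), ([226.0, 232.0], [498.4, -249.7, 148.2, 33.2], 1.74), ([215.0, 214.0], [439.5, -263.6, 147.4, 32.8], 1.666)]
67 [([242.0, 276.0], [627.4, -239.4, 146.2, 33.0], 1.669), ([236.0, 253.0], [568.3, -240.8, 146.1, 32.9], 1.67), ([226.0, 232.0], [508.1, -250.2, 146.4, 32.8], 1.74), ([215.0, 214.0], [449.9, -263.9, 145.6, 32.4], 1.666)]
```

Request:
{"method": "jog_arm", "body": {
  "targets": [
    {"xyz": [0,0,0.01],"spin": 0},
    {"xyz": [0,0,0.01],"spin": 0},
    {"xyz": [0,0,0.01],"spin": 0},
    {"xyz": [0,0,0],"spin": 0},
    {"xyz": [0,0,0],"spin": 0},
    {"xyz": [0,0,0],"spin": 0},
    {"xyz": [0,0,0],"spin": 0},
    {"xyz": [0,0,0],"spin": 0},
    {"xyz": [0,0,0],"spin": 0},
    {"xyz": [0,0,0],"spin": 0}
  ]
}}

```text
time: 11.65
tool_pos: [438.2, -278.3, 46.6]
tcp_rot: [3.142, -0.0, 1.66]
contact_force: [0.5, -0.1, 0.6]
grip_width: 0.7
finger_force: 0.0
```

Request:
{"method": "jog_arm", "body": {
  "targets": [
    {"xyz": [0,0,0.01],"spin": 0},
    {"xyz": [0,0,0.01],"spin": 0},
    {"xyz": [0,0,0.01],"spin": 0},
    {"xyz": [0,0,0],"spin": 0},
    {"xyz": [0,0,0],"spin": 0},
    {"xyz": [0,0,0],"spin": 0},
    {"xyz": [0,0,0],"spin": 0},
    {"xyz": [0,0,0],"spin": 0},
    {"xyz": [0,0,0],"spin": 0},
    {"xyz": [0,0,0],"spin": 0}
  ]
}}

```text
time: 12.9
tool_pos: [438.2, -278.3, 44.2]
tcp_rot: [3.142, -0.0, 1.66]
contact_force: [-0.6, -0.4, 0.3]
grip_width: 0.8
finger_force: 0.0
```

```bash
python3 - <<'E'
from h import *
obs()
r=[rects('top',plates(bot.capture('top')),57)]
for q in r[0]: print(q)
from scipy.spatial.transform import Rotation
print([np.round(x,4) for x in (bot.get_obs()['joint_positions'],bot.get_obs()['moment'])])
E
```

```text
t 12.9 pos [ 438.2 -278.3   44.2] rot [ 3.142 -0.     1.66 ] F [-0.6 -0.4  0.3] w 0.8
(array([452., 315.]), array([ 424.1, -379.8,  129.4,   24.7]), 0.859)
(array([404., 247.]), array([ 564.2, -275.7,   80.7,   34.6]), 1.59)
(array([488., 252.]), array([ 560.1, -457.3,  141.3,   33.7]), 1.137)
(array([385., 223.]), array([ 617.8, -238.8,  150.7,   36.6]), 1.668)
(array([280., 238.]), array([582. , -13.2, 176.3,  12.3]), 3.034)
(array([272., 152.]), array([779.7,  11.8, 103.4,  75.9]), 1.681)
[array([-7.1350e-01,  5.1220e-01,  1.7406e+00,  1.0000e-04,  8.8880e-01,
       -8.0260e-01]), array([-0.1379,  0.0289,  0.0427])]
```

Request:
{"method": "jog_arm", "body": {
  "targets": [
    {"xyz": [0,0,0.01],"spin": 0},
    {"xyz": [0,0,0.01],"spin": 0},
    {"xyz": [0,0,0.01],"spin": 0},
    {"xyz": [0,0,0],"spin": 0},
    {"xyz": [0,0,0],"spin": 0},
    {"xyz": [0,0,0.01],"spin": 0},
    {"xyz": [0,0,0],"spin": 0},
    {"xyz": [0,0,0],"spin": 0},
    {"xyz": [0,0,0],"spin": 0},
    {"xyz": [0,0,0],"spin": 0}
  ]
}}

```text
time: 14.2
tool_pos: [438.2, -278.3, 41.0]
tcp_rot: [3.141, -0.0, 1.66]
contact_force: [-0.3, -0.6, -0.0]
grip_width: 0.6
finger_force: 0.0
```

Request:
{"method": "jog_arm", "body": {
  "targets": [
    {"xyz": [0,0,-0.3],"spin": 0},
    {"xyz": [0,0,-0.4],"spin": 0},
    {"xyz": [0,0,0],"spin": -1},
    {"xyz": [0,0,0],"spin": -1},
    {"xyz": [0,0,0],"spin": -1},
    {"xyz": [0,0,0],"spin": -1},
    {"xyz": [0,0,0],"spin": -1},
    {"xyz": [0,0,0],"spin": -1},
    {"xyz": [0,0,0],"spin": -1},
    {"xyz": [0,0,0],"spin": -1}
  ]
}}

```text
time: 15.45
tool_pos: [438.2, -278.2, 97.0]
tcp_rot: [3.142, -0.0, 2.463]
contact_force: [0.2, -0.2, 0.5]
grip_width: 0.7
finger_force: 0.0
```

```bash
python3 - <<'E'
from h import *
obs()
print(proj('scene',[bot.get_obs()['tool_pos']]))
a=bot.capture('scene')[120:300,120:320]
cv2.imwrite('pics/p4.png',cv2.convertScaleAbs(cv2.resize(a,None,fx=3.3,fy=3.3,interpolation=cv2.INTER_CUBIC),alpha=1.3))
E
```

```text
t 15.45 pos [ 438.2 -278.2   97. ] rot [ 3.142 -0.     2.463] F [ 0.2 -0.2  0.5] w 0.7
[[206.56123068 200.14788298]]
```

View pics/p4.png

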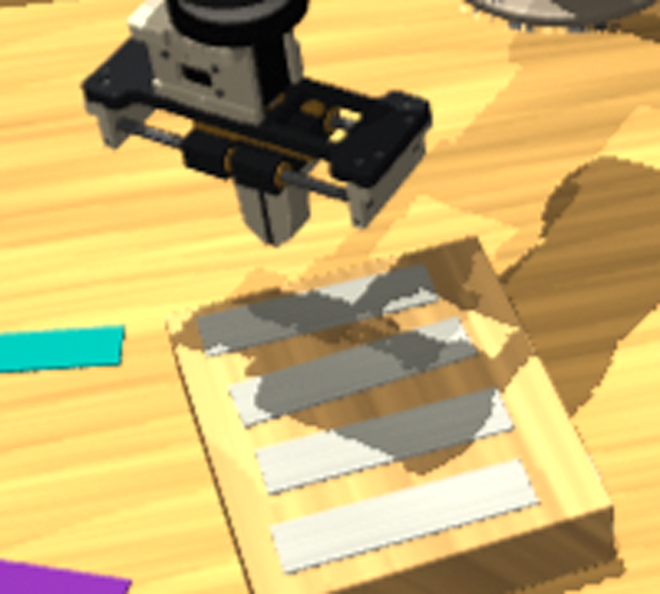

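The fingertip is at crop (275,240), which is about px (203,193). The reported TCP projects to (207,200), so the real tip sits roughly 18 mm above the reported one. I'll descend until I feel contact.

Request:
{"method": "jog_arm", "body": {
  "targets": [
    {"xyz": [0,0,0],"spin": 1},
    {"xyz": [0,0,0],"spin": 1},
    {"xyz": [0,0,0],"spin": 1},
    {"xyz": [0,0,0],"spin": 1},
    {"xyz": [0,0,0],"spin": 1},
    {"xyz": [0,0,0],"spin": 1},
    {"xyz": [0,0,0],"spin": 1},
    {"xyz": [0,0,0],"spin": 1},
    {"xyz": [0,0,0.35],"spin": 0},
    {"xyz": [0,0,0.33],"spin": 0}
  ]
}}

```text
time: 16.75
tool_pos: [438.4, -278.4, 42.2]
tcp_rot: [3.141, 0.001, 1.658]
contact_force: [-0.3, -0.5, 0.5]
grip_width: 0.4
finger_force: 0.0
```

Request:
{"method": "jog_arm", "body": {
  "targets": [
    {"xyz": [0,0,0.02],"spin": 0},
    {"xyz": [0,0,0.01],"spin": 0},
    {"xyz": [0,0,0.01],"spin": 0},
    {"xyz": [0,0,0],"spin": 0},
    {"xyz": [0,0,0],"spin": 0},
    {"xyz": [0,0,0.01],"spin": 0},
    {"xyz": [0,0,0],"spin": 0},
    {"xyz": [0,0,0],"spin": 0},
    {"xyz": [0,0,0],"spin": 0},
    {"xyz": [0,0,0],"spin": 0}
  ]
}}

```text
time: 18.0
tool_pos: [438.2, -278.2, 38.6]
tcp_rot: [3.142, -0.0, 1.66]
contact_force: [0.1, 0.3, -0.8]
grip_width: 0.2
finger_force: 0.0
```

Request:
{"method": "jog_arm", "body": {
  "targets": [
    {"xyz": [0,0,0.01],"spin": 0},
    {"xyz": [0,0,0.01],"spin": 0},
    {"xyz": [0,0,0],"spin": 0},
    {"xyz": [0,0,0],"spin": 0},
    {"xyz": [0,0,0],"spin": 0},
    {"xyz": [0,0,0.0],"spin": 0},
    {"xyz": [0,0,0],"spin": 0},
    {"xyz": [0,0,0],"spin": 0},
    {"xyz": [0,0,0],"spin": 0},
    {"xyz": [0,0,0],"spin": 0}
  ]
}}

```text
time: 19.25
tool_pos: [438.2, -278.2, 37.0]
tcp_rot: [3.142, -0.0, 1.66]
contact_force: [-0.1, -0.5, -0.0]
grip_width: 0.8
finger_force: 0.0
```

Request:
{"method": "jog_arm", "body": {
  "targets": [
    {"xyz": [0,0,0.01],"spin": 0},
    {"xyz": [0,0,0.01],"spin": 0},
    {"xyz": [0,0,0],"spin": 0},
    {"xyz": [0,0,0],"spin": 0},
    {"xyz": [0,0,0],"spin": 0},
    {"xyz": [0,0,0.01],"spin": 0},
    {"xyz": [0,0,0],"spin": 0},
    {"xyz": [0,0,0],"spin": 0},
    {"xyz": [0,0,0],"spin": 0},
    {"xyz": [0,0,0],"spin": 0}
  ]
}}

```text
time: 20.5
tool_pos: [438.2, -278.3, 34.6]
tcp_rot: [3.142, -0.0, 1.66]
contact_force: [-0.7, 0.2, 0.1]
grip_width: 0.9
finger_force: 0.0
```

```bash
python3 - <<'E'
from h import *
obs(); p=bot.get_obs()['tool_pos']
for n in ('scene','top'): print(n,proj(n,[p,p+[0,0,66],p+[9,37,0]]).round(1).tolist())
for q in rects('top',plates(bot.capture('top')),57): print(q)
a=bot.capture('scene')[150:240,170:270]; b=bot.capture('top')[235:325,370:470]
o=np.hstack([cv2.resize(i,(400,360),interpolation=cv2.INTER_CUBIC) for i in (a,b)])
cv2.imwrite('pics/p5.png',cv2.convertScaleAbs(o,alpha=1.8))
E
```

```text
t 20.5 pos [ 438.2 -278.3   34.6] rot [ 3.142 -0.     1.66 ] F [-0.7  0.2  0.1] w 0.9
scene [[210.4, 221.5], [206.3, 198.9], [228.3, 221.4]]
top [[401.6, 307.1], [407.0, 307.7], [384.4, 302.6]]
(array([450., 315.]), array([ 424.6, -375.2,  127.7,   24.5]), 0.86)
(array([360., 250.]), array([ 553.6, -192.5,   54.9,   35.5]), 1.67)
(array([404., 247.]), array([ 564.2, -274.7,   82.9,   34.6]), 1.59)
(array([488., 252.]), array([ 560.1, -457.3,  141.3,   33.7]), 1.137)
(array([385., 223.]), array([ 617.8, -238.8,  150.7,   36.6]), 1.668)
(array([280., 238.]), array([582. , -13.2, 176.3,  12.4]), 3.034)
(array([272., 152.]), array([768.8,   4.4, 103.1,  76. ]), 2.726)
```

View pics/p5.png

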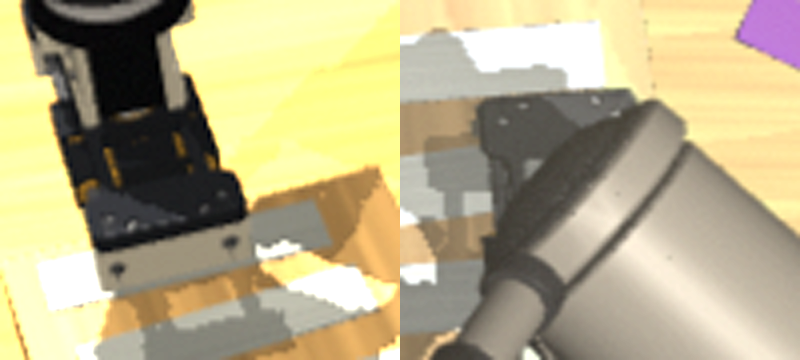

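```bash
cat >> h.py <<'E'
def tri(ps,pt):
    A=[];b=[]
    for n,p in (('scene',ps),('top',pt)):
        e=cal(n)[3]; d=ray(n,p,0)[0]-e; d/=np.linalg.norm(d); M=np.eye(3)-np.outer(d,d); A.append(M); b.append(M@e)
    x=np.linalg.lstsq(np.vstack(A),np.hstack(b),rcond=None)[0]; return x
E
python3 - <<'E'
from h import *
for s,t in (((232,203.8),(390,260)),((194.3,210.7),(428.8,258))):
    x=tri(s,t); print(x.round(1),proj('scene',x).round(1),proj('top',x).round(1))
# rod shoulder: joints FK check of base offset
E
```

```text
[ 528.4 -235.1  160. ] [[231.5 203.8]] [[389.6 259.9]]
[ 533.4 -306.3  164. ] [[193.1 210.6]] [[427.7 257.8]]
```

Triangulated, the gripper's near end is at (531,-271,162). Its xy matches the report, but the hand is about 30 mm higher than reported, so contact should come near a reported z of 27.

Request:
{"method": "jog_arm", "body": {
  "targets": [
    {"xyz": [0,0,0.01],"spin": 0},
    {"xyz": [0,0,0.01],"spin": 0},
    {"xyz": [0,0,0.01],"spin": 0},
    {"xyz": [0,0,0.01],"spin": 0},
    {"xyz": [0,0,0],"spin": 0},
    {"xyz": [0,0,0],"spin": 0},
    {"xyz": [0,0,0],"spin": 0},
    {"xyz": [0,0,0],"spin": 0},
    {"xyz": [0,0,0],"spin": 0},
    {"xyz": [0,0,0],"spin": 0}
  ]
}}

```text
time: 21.9
tool_pos: [438.2, -278.3, 31.4]
tcp_rot: [3.142, -0.0, 1.66]
contact_force: [1.0, 1.1, -0.0]
grip_width: 0.2
finger_force: 0.0
```

Request:
{"method": "jog_arm", "body": {
  "targets": [
    {"xyz": [0,0,0.01],"spin": 0},
    {"xyz": [0,0,0.01],"spin": 0},
    {"xyz": [0,0,0.01],"spin": 0},
    {"xyz": [0,0,0],"spin": 0},
    {"xyz": [0,0,0],"spin": 0},
    {"xyz": [0,0,0],"spin": 0},
    {"xyz": [0,0,0],"spin": 0},
    {"xyz": [0,0,0],"spin": 0},
    {"xyz": [0,0,0],"spin": 0},
    {"xyz": [0,0,0],"spin": 0}
  ]
}}

```text
time: 23.15
tool_pos: [438.3, -278.3, 30.7]
tcp_rot: [3.141, 0.001, 1.66]
contact_force: [-4.6, 3.6, 16.1]
grip_width: 0.4
finger_force: 8.1
```

Contact at 16 N, reported z 30.7, so the real tip is about 26 mm above the reported z. Now the drag.

Request:
{"method": "jog_arm", "body": {
  "targets": [
    {"xyz": [0.115,0,0],"spin": 0},
    {"xyz": [0.115,0,0],"spin": 0},
    {"xyz": [0.115,0,0],"spin": 0},
    {"xyz": [0.115,0,0],"spin": 0},
    {"xyz": [0.115,0,0],"spin": 0},
    {"xyz": [0.115,0,0],"spin": 0},
    {"xyz": [0.115,0,0],"spin": 0},
    {"xyz": [0.115,0,0],"spin": 0},
    {"xyz": [0.115,0,0],"spin": 0},
    {"xyz": [0.115,0,0],"spin": 0}
  ]
}}

```text
time: 24.4
tool_pos: [432.2, -188.4, 30.7]
tcp_rot: [3.137, 0.005, 1.66]
contact_force: [-0.7, -4.1, 10.9]
grip_width: 0.5
finger_force: 5.3
```

Request:
{"method": "jog_arm", "body": {
  "targets": [
    {"xyz": [0,0,-0.5],"spin": 0},
    {"xyz": [0,0,-0.5],"spin": 0},
    {"xyz": [0.6,0,0],"spin": 0},
    {"xyz": [0.6,0,0],"spin": 0},
    {"xyz": [0.6,0,0],"spin": 0},
    {"xyz": [0.6,0,0],"spin": 0},
    {"xyz": [0,0,0],"spin": 0},
    {"xyz": [0,0,0],"spin": 0},
    {"xyz": [0,0,0],"spin": 0},
    {"xyz": [0,0,0],"spin": 0}
  ],
  "gripper": 60
}}

```text
time: 25.65
tool_pos: [413.1, 3.7, 109.0]
tcp_rot: [3.142, -0.0, 1.658]
contact_force: [-0.2, 0.2, 0.6]
grip_width: 55.0
finger_force: 0.0
```

```bash
python3 - <<'E'
from h import *
obs(); im=bot.capture('top')
for q in rects('top',plates(im),57): print(q)
cv2.imwrite('pics/t1.png',im)
im=bot.capture('scene');hsv=cv2.cvtColor(im,cv2.COLOR_BGR2HSV)
m=((hsv[...,1]<40)&(hsv[...,2]>110)).astype(np.uint8)*255
k=np.zeros_like(m);k[185:300,165:340]=m[185:300,165:340]
for q in rects('scene',k,57):print('s',q)
E
```

```text
t 25.65 pos [413.1   3.7 109. ] rot [ 3.142 -0.     1.658] F [-0.2  0.2  0.6] w 55.0
(array([353., 310.]), array([ 430.6, -171.1,  149.8,   36.6]), 1.663)
(array([390., 279.]), array([ 496.6, -249.6,  151. ,   36.7]), 1.74)
(array([385., 251.]), array([ 557.7, -240. ,  151.1,   36.6]), 1.67)
(array([487., 251.]), array([ 560.2, -457.3,  139.8,   32.3]), 1.137)
(array([385., 223.]), array([ 617.8, -238.8,  150.7,   36.6]), 1.667)
(array([282., 228.]), array([603. , -15.3, 131.3,  11.4]), 3.033)
(array([274., 151.]), array([781.1,   7.9,  95.1,  73.9]), 1.585)
s (array([242., 276.]), array([ 619.5, -239. ,  148.7,   35.2]), 1.663)
s (array([236., 253.]), array([ 559.6, -240.5,  148.5,   35. ]), 1.669)
s (array([226., 232.]), array([ 498.6, -249.9,  148.7,   35.2]), 1.737)
s (array([258., 204.]), array([ 432.8, -171.9,  147.7,   34.4]), 1.668)
```

Plate A slid cleanly to (431,-171), overhanging the edge by 48 mm. Gripping it near the leading end.

Request:
{"method": "jog_arm", "body": {
  "targets": [
    {"xyz": [-0.525,0.01,0],"spin": 0},
    {"xyz": [-0.525,0.01,0],"spin": 0},
    {"xyz": [-0.525,0.01,0],"spin": 0},
    {"xyz": [0,0,0.35],"spin": 0},
    {"xyz": [0,0,0.35],"spin": 0},
    {"xyz": [0,0,0.2],"spin": 0},
    {"xyz": [0,0,0.1],"spin": 0},
    {"xyz": [0,0,0.06],"spin": 0},
    {"xyz": [0,0,0],"spin": 0},
    {"xyz": [0,0,0],"spin": 0}
  ]
}}

```text
time: 27.0
tool_pos: [426.9, -120.8, 24.7]
tcp_rot: [3.141, 0.0, 1.66]
contact_force: [0.1, -0.0, -0.4]
grip_width: 55.0
finger_force: 0.0
```

Request:
{"method": "jog_arm", "body": {
  "targets": [
    {"xyz": [0,0,0],"spin": 0},
    {"xyz": [0,0,0],"spin": 0},
    {"xyz": [0,0,0],"spin": 0},
    {"xyz": [0,0,0],"spin": 0},
    {"xyz": [0,0,0],"spin": 0},
    {"xyz": [0,0,0],"spin": 0},
    {"xyz": [0,0,0],"spin": 0},
    {"xyz": [0,0,-0.05],"spin": 0},
    {"xyz": [0,0,-0.05],"spin": 0},
    {"xyz": [0,0,-0.05],"spin": 0}
  ],
  "gripper": 0
}}

```text
time: 28.25
tool_pos: [426.5, -120.6, 36.4]
tcp_rot: [-3.141, -0.0, 1.66]
contact_force: [-0.8, -0.2, -0.8]
grip_width: 33.8
finger_force: 30.0
```

Request:
{"method": "jog_arm", "body": {
  "targets": [
    {"xyz": [0,0,-0.5],"spin": 0},
    {"xyz": [0,0,-0.5],"spin": 0},
    {"xyz": [0.6,0.3,0],"spin": 0},
    {"xyz": [0.6,0.3,0],"spin": 0},
    {"xyz": [0.6,0.3,0],"spin": 0},
    {"xyz": [0.6,0.3,0],"spin": 0.4},
    {"xyz": [0,0,0],"spin": 0},
    {"xyz": [0,0,0],"spin": 0},
    {"xyz": [0,0,0],"spin": 0},
    {"xyz": [0,0,0],"spin": 0}
  ]
}}

```text
time: 29.5
tool_pos: [505.0, 78.1, 116.3]
tcp_rot: [-3.142, 0.0, 1.618]
contact_force: [-0.4, -0.4, -1.2]
grip_width: 34.1
finger_force: 30.0
```

```bash
python3 - <<'E'
from h import *
obs()
print('rim scene',ray('scene',[(390,207.3),(473.3,189.7),(505,230),(416.7,252.3)],28).round(1)[:,:2].tolist())
print('rim top',ray('top',[(130.7,225.7),(223.7,222.7),(224.7,284.7),(129,287)],28).round(1)[:,:2].tolist())
# floor (lit inner floor) from top: brighter grey region
im=cv2.imread('pics/top0.png'); hsv=cv2.cvtColor(im,cv2.COLOR_BGR2HSV)
m=((hsv[...,1]<40)&(hsv[...,2]>75)).astype(np.uint8)*255; k=np.zeros_like(m); k[222:292,130:228]=m[222:292,130:228]
for q in rects('top',k,5): print('floor',q)
E
```

```text
t 29.5 pos [505.   78.1 116.3] rot [-3.142  0.     1.618] F [-0.4 -0.4 -1.2] w 34.1
rim scene [[484.6, 112.4], [476.7, 318.5], [610.4, 326.4], [623.0, 119.0]]
rim top [[607.1, 329.5], [617.6, 118.7], [478.8, 109.6], [469.4, 322.6]]
floor (array([187., 252.]), array([546.8, 223.4, 198.1, 142.2]), 1.615)
```

Request:
{"method": "jog_arm", "body": {
  "targets": [
    {"xyz": [0.65,0.15,0],"spin": 0},
    {"xyz": [0.65,0.15,0],"spin": 0},
    {"xyz": [0.65,0.15,0],"spin": 0},
    {"xyz": [0.65,0.15,0],"spin": 0},
    {"xyz": [0.03,0,0],"spin": 0},
    {"xyz": [0,0,0.3],"spin": 0},
    {"xyz": [0,0,0.3],"spin": 0},
    {"xyz": [0,0,0.3],"spin": 0},
    {"xyz": [0,0,0.2],"spin": 0},
    {"xyz": [0,0,0],"spin": 0}
  ]
}}

```text
time: 30.75
tool_pos: [542.1, 290.4, 27.2]
tcp_rot: [-3.139, 0.001, 1.619]
contact_force: [-0.2, 0.1, -0.9]
grip_width: 34.2
finger_force: 30.0
```

```bash
python3 - <<'E'
from h import *
obs()
a=bot.capture('scene')[130:270,360:530]; b=bot.capture('top')[195:315,90:240]
o=np.hstack([cv2.resize(i,None,fx=330/i.shape[0],fy=330/i.shape[0],interpolation=cv2.INTER_CUBIC) for i in (a,b)])
cv2.imwrite('pics/p6.png',cv2.convertScaleAbs(o[:,:800],alpha=1.6))
E
```

```text
t 30.75 pos [542.1 290.4  27.2] rot [-3.139e+00  1.000e-03  1.619e+00] F [-0.2  0.1 -0.9] w 34.2
```

View pics/p6.png

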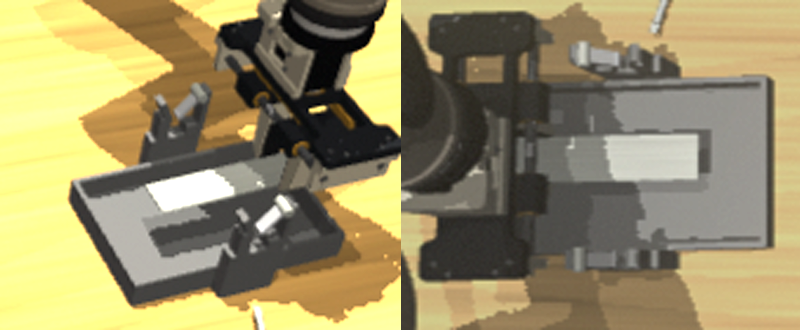

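The picture shows the plate held level (crop (190,190) and (640,157)), centred over the tray, with the hand clear of both clips. I'll lower it and release.

Request:
{"method": "jog_arm", "body": {
  "targets": [
    {"xyz": [0,0,0.2],"spin": 0},
    {"xyz": [0,0,0.15],"spin": 0},
    {"xyz": [0,0,0.1],"spin": 0},
    {"xyz": [0,0,0.05],"spin": 0},
    {"xyz": [0,0,0.03],"spin": 0},
    {"xyz": [0,0,0.01],"spin": 0},
    {"xyz": [0,0,0.01],"spin": 0},
    {"xyz": [0,0,0],"spin": 0},
    {"xyz": [0,0,0],"spin": 0},
    {"xyz": [0,0,0],"spin": 0}
  ]
}}

```text
time: 32.1
tool_pos: [542.8, 291.6, -15.7]
tcp_rot: [3.141, -0.0, 1.62]
contact_force: [-0.4, -0.9, -0.9]
grip_width: 34.5
finger_force: 30.0
```

Request:
{"method": "jog_arm", "body": {
  "targets": [
    {"xyz": [0,0,0],"spin": 0},
    {"xyz": [0,0,0],"spin": 0},
    {"xyz": [0,0,0],"spin": 0},
    {"xyz": [0,0,0],"spin": 0},
    {"xyz": [0,0,0],"spin": 0},
    {"xyz": [0,0,0],"spin": 0},
    {"xyz": [0,0,-0.2],"spin": 0},
    {"xyz": [0,0,-0.5],"spin": 0},
    {"xyz": [0,0,-0.5],"spin": 0},
    {"xyz": [0,0,-0.4],"spin": 0}
  ],
  "gripper": 55
}}

```text
time: 33.35
tool_pos: [543.3, 291.8, 115.4]
tcp_rot: [3.139, -0.001, 1.62]
contact_force: [-0.1, -0.1, -0.9]
grip_width: 50.3
finger_force: 0.0
```

Request:
{"method": "jog_arm", "body": {
  "targets": [
    {"xyz": [-0.692,-0.089,0],"spin": 0},
    {"xyz": [-0.692,-0.089,0],"spin": 0},
    {"xyz": [-0.692,-0.089,0],"spin": 0},
    {"xyz": [-0.692,-0.089,0],"spin": 0},
    {"xyz": [-0.692,-0.089,0],"spin": 0},
    {"xyz": [-0.692,-0.089,0],"spin": 0},
    {"xyz": [-0.692,-0.089,0],"spin": 0},
    {"xyz": [-0.692,-0.089,0],"spin": 0},
    {"xyz": [-0.692,-0.089,0],"spin": 0},
    {"xyz": [-0.692,-0.089,0],"spin": 0}
  ],
  "gripper": 0
}}

```text
time: 34.6
tool_pos: [498.7, -266.8, 113.7]
tcp_rot: [3.14, 0.001, 1.62]
contact_force: [1.0, 0.5, -0.3]
grip_width: 0.5
finger_force: 0.0
```

Request:
{"method": "jog_arm", "body": {
  "targets": [
    {"xyz": [0,0,0.2],"spin": -1},
    {"xyz": [0,0,0.3],"spin": -0.2},
    {"xyz": [0,0,0.3],"spin": 0},
    {"xyz": [0,0,0.15],"spin": 0},
    {"xyz": [0,0,0.05],"spin": 0},
    {"xyz": [0,0,0],"spin": 0},
    {"xyz": [0,0,0],"spin": 0},
    {"xyz": [0,0,0],"spin": 0},
    {"xyz": [0,0,0],"spin": 0},
    {"xyz": [0,0,0],"spin": 0}
  ]
}}

```text
time: 35.85
tool_pos: [498.8, -264.9, 32.3]
tcp_rot: [3.141, 0.0, 1.74]
contact_force: [-0.4, -0.6, -0.2]
grip_width: 0.5
finger_force: 0.0
```

```bash
python3 - <<'E'
from h import *
obs(); im=bot.capture('top')
for q in rects('top',plates(im),8): print(q)
E
```

```text
t 35.85 pos [ 498.8 -264.9   32.3] rot [3.141 0.    1.74 ] F [-0.4 -0.6 -0.2] w 0.5
(array([170., 457.]), array([101.1, 213. , 191.1,  47.8]), 0.985)
(array([438., 268.]), array([ 525.4, -363.7,  134.2,   30.4]), 0.948)
(array([171., 255.]), array([545.2, 242.1, 149.5,  37.6]), 1.618)
(array([488., 252.]), array([ 565.8, -475.1,  148.9,   35.5]), 1.137)
(array([396., 218.]), array([ 635.2, -272.8,   98.4,   26.8]), 1.666)
(array([280., 237.]), array([590.1,  -7.7, 183.1,  13.4]), 3.032)
(array([272., 152.]), array([784.9,  11.2, 109.7,  80. ]), 2.726)
```

Plate A lies flat in the tray at (545,242). Now plate B.

Request:
{"method": "jog_arm", "body": {
  "targets": [
    {"xyz": [0,0,0.02],"spin": 0},
    {"xyz": [0,0,0.02],"spin": 0},
    {"xyz": [0.1,0,0],"spin": 0},
    {"xyz": [0.14,0,0],"spin": 0},
    {"xyz": [0.14,0,0],"spin": 0},
    {"xyz": [0.14,0,0],"spin": 0},
    {"xyz": [0.14,0,0],"spin": 0},
    {"xyz": [0.14,0,0],"spin": 0},
    {"xyz": [0.14,0,0],"spin": 0},
    {"xyz": [0.14,0,0],"spin": 0}
  ]
}}

```text
time: 37.15
tool_pos: [486.2, -181.1, 30.7]
tcp_rot: [3.137, 0.004, 1.74]
contact_force: [1.3, -2.5, 9.2]
grip_width: 0.6
finger_force: 4.8
```

Request:
{"method": "jog_arm", "body": {
  "targets": [
    {"xyz": [0,0,-0.2],"spin": 0},
    {"xyz": [0,0,-0.3],"spin": 0},
    {"xyz": [0.4,0,0],"spin": 0},
    {"xyz": [0.42,0,0],"spin": 0},
    {"xyz": [0,0,0],"spin": 0},
    {"xyz": [0,0,0.25],"spin": 0},
    {"xyz": [0,0,0.2],"spin": 0},
    {"xyz": [0,0,0.1],"spin": 0},
    {"xyz": [0,0,0],"spin": 0},
    {"xyz": [0,0,0],"spin": 0}
  ],
  "gripper": 60
}}

```text
time: 38.4
tool_pos: [473.6, -115.4, 25.4]
tcp_rot: [3.141, 0.0, 1.74]
contact_force: [-0.1, 0.8, 0.5]
grip_width: 55.3
finger_force: 0.0
```

Request:
{"method": "jog_arm", "body": {
  "targets": [
    {"xyz": [0,0,0],"spin": 0},
    {"xyz": [0,0,0],"spin": 0},
    {"xyz": [0,0,0],"spin": 0},
    {"xyz": [0,0,0],"spin": 0},
    {"xyz": [0,0,0],"spin": 0},
    {"xyz": [0,0,0],"spin": 0},
    {"xyz": [0,0,0],"spin": 0},
    {"xyz": [0,0,-0.1],"spin": 0},
    {"xyz": [0,0,-0.5],"spin": 0},
    {"xyz": [0,0,-0.5],"spin": 0}
  ],
  "gripper": 0
}}

```text
time: 39.65
tool_pos: [472.6, -114.8, 114.0]
tcp_rot: [-3.14, -0.001, 1.74]
contact_force: [0.3, 0.4, -2.0]
grip_width: 34.3
finger_force: 30.0
```

Request:
{"method": "jog_arm", "body": {
  "targets": [
    {"xyz": [0,0,0],"spin": 1},
    {"xyz": [0,0,0],"spin": 0.2},
    {"xyz": [0.628,0.14,0],"spin": 0},
    {"xyz": [0.628,0.14,0],"spin": 0},
    {"xyz": [0.628,0.14,0],"spin": 0},
    {"xyz": [0.628,0.14,0],"spin": 0},
    {"xyz": [0.628,0.14,0],"spin": 0},
    {"xyz": [0.628,0.14,0],"spin": 0},
    {"xyz": [0.628,0.14,0],"spin": 0},
    {"xyz": [0.628,0.14,0],"spin": 0}
  ]
}}

```text
time: 40.9
tool_pos: [542.5, 292.3, 112.1]
tcp_rot: [-3.14, 0.001, 1.621]
contact_force: [-0.2, -0.1, -1.8]
grip_width: 34.3
finger_force: 30.0
```

Request:
{"method": "jog_arm", "body": {
  "targets": [
    {"xyz": [0,0,0.2],"spin": 0},
    {"xyz": [0,0,0.3],"spin": 0},
    {"xyz": [0,0,0.3],"spin": 0},
    {"xyz": [0,0,0.3],"spin": 0},
    {"xyz": [0,0,0],"spin": 0},
    {"xyz": [0,0,0],"spin": 0},
    {"xyz": [0,0,0],"spin": 0},
    {"xyz": [0,0,0],"spin": 0},
    {"xyz": [0,0,0],"spin": 0},
    {"xyz": [0,0,0],"spin": 0}
  ]
}}

```text
time: 42.15
tool_pos: [543.0, 290.9, 25.2]
tcp_rot: [3.141, -0.0, 1.62]
contact_force: [0.6, -0.1, -2.3]
grip_width: 34.3
finger_force: 30.0
```

```bash
python3 - <<'E'
from h import *
obs(); im=bot.capture('top')
for q in rects('top',plates(im),60)+rects('top',plates(im),57): print(q)
E
```

```text
t 42.15 pos [543.  290.9  25.2] rot [ 3.141 -0.     1.62 ] F [ 0.6 -0.1 -2.3] w 34.3
(array([187., 252.]), array([546.5, 193.8,  84.2,  39.1]), 1.59)
(array([385., 251.]), array([ 557.4, -239.6,  150.6,   36.5]), 1.67)
(array([487., 251.]), array([ 559.9, -456.1,  139. ,   32.2]), 1.137)
(array([385., 223.]), array([ 617.3, -238.4,  150.2,   36.5]), 1.667)
(array([280., 238.]), array([580.9, -13.3, 174.4,  11.3]), 3.033)
(array([274., 151.]), array([780. ,   7.5,  94.8,  73.7]), 1.585)
(array([187., 252.]), array([546.8, 194.9,  84.5,  39.2]), 1.59)
(array([385., 251.]), array([ 557.7, -240. ,  151.1,   36.6]), 1.67)
(array([487., 251.]), array([ 560.2, -457.1,  139.4,   32.3]), 1.137)
(array([385., 223.]), array([ 617.8, -238.8,  150.7,   36.6]), 1.667)
(array([280., 238.]), array([581.3, -12.9, 174.9,  11.3]), 3.033)
(array([274., 151.]), array([781.1,   7.9,  95.1,  73.9]), 1.585)
```

Request:
{"method": "jog_arm", "body": {
  "targets": [
    {"xyz": [0,0,0.2],"spin": 0},
    {"xyz": [0,0,0.15],"spin": 0},
    {"xyz": [0,0,0.1],"spin": 0},
    {"xyz": [0,0,0.04],"spin": 0},
    {"xyz": [0,0,0.02],"spin": 0},
    {"xyz": [0,0,0],"spin": 0},
    {"xyz": [0,0,0],"spin": 0},
    {"xyz": [0,0,0],"spin": 0},
    {"xyz": [0,0,0],"spin": 0},
    {"xyz": [0,0,0],"spin": 0}
  ]
}}

```text
time: 43.45
tool_pos: [543.0, 290.8, -15.7]
tcp_rot: [3.141, -0.0, 1.62]
contact_force: [0.0, -0.0, -1.0]
grip_width: 34.4
finger_force: 30.0
```

Request:
{"method": "jog_arm", "body": {
  "targets": [
    {"xyz": [0,0,0],"spin": 0},
    {"xyz": [0,0,0],"spin": 0},
    {"xyz": [0,0,0],"spin": 0},
    {"xyz": [0,0,0],"spin": 0},
    {"xyz": [0,0,0],"spin": 0},
    {"xyz": [0,0,0],"spin": 0},
    {"xyz": [0,0,-0.2],"spin": 0},
    {"xyz": [0,0,-0.5],"spin": 0},
    {"xyz": [0,0,-0.5],"spin": 0},
    {"xyz": [0,0,-0.4],"spin": 0}
  ],
  "gripper": 55
}}

```text
time: 44.7
tool_pos: [543.5, 291.1, 115.4]
tcp_rot: [3.139, -0.001, 1.62]
contact_force: [0.1, 0.5, -0.2]
grip_width: 50.4
finger_force: 0.0
```

Request:
{"method": "jog_arm", "body": {
  "targets": [
    {"xyz": [-0.683,-0.013,0],"spin": 0},
    {"xyz": [-0.683,-0.013,0],"spin": 0},
    {"xyz": [-0.683,-0.013,0],"spin": 0},
    {"xyz": [-0.683,-0.013,0],"spin": 0},
    {"xyz": [-0.683,-0.013,0],"spin": 0},
    {"xyz": [-0.683,-0.013,0],"spin": 0},
    {"xyz": [-0.683,-0.013,0],"spin": 0},
    {"xyz": [-0.683,-0.013,0],"spin": 0},
    {"xyz": [-0.683,-0.013,0],"spin": 0},
    {"xyz": [-0.683,-0.013,0],"spin": 0}
  ],
  "gripper": 0
}}

```text
time: 45.95
tool_pos: [559.5, -257.3, 113.7]
tcp_rot: [3.14, 0.001, 1.62]
contact_force: [0.2, 0.7, 0.5]
grip_width: 0.5
finger_force: 0.0
```

Request:
{"method": "jog_arm", "body": {
  "targets": [
    {"xyz": [0,0,0.2],"spin": -0.5},
    {"xyz": [0,0,0.3],"spin": 0},
    {"xyz": [0,0,0.3],"spin": 0},
    {"xyz": [0,0,0.15],"spin": 0},
    {"xyz": [0,0,0.05],"spin": 0},
    {"xyz": [0,0,0],"spin": 0},
    {"xyz": [0,0,0],"spin": 0},
    {"xyz": [0,0,0],"spin": 0},
    {"xyz": [0,0,0],"spin": 0},
    {"xyz": [0,0,0],"spin": 0}
  ]
}}

```text
time: 47.2
tool_pos: [559.4, -255.5, 32.3]
tcp_rot: [3.141, 0.0, 1.67]
contact_force: [-0.8, -0.2, 0.3]
grip_width: 0.2
finger_force: 0.0
```

```bash
python3 - <<'E'
from h import *
obs(); im=bot.capture('top')
for q in rects('top',plates(im),9): print(q)
E
```

```text
t 47.2 pos [ 559.4 -255.5   32.3] rot [3.141 0.    1.67 ] F [-0.8 -0.2  0.3] w 0.2
(array([250., 464.]), array([ 91.5,  38.3, 155. ,  60.6]), 0.998)
(array([173., 415.]), array([195.3, 215.4, 216.1,  60.5]), 1.033)
(array([170., 254.]), array([545.9, 243. , 151.8,  39.1]), 1.619)
(array([496., 256.]), array([ 556.7, -494.3,  105.7,   35.5]), 1.139)
(array([430., 223.]), array([ 627.6, -346.8,  133.8,   34.2]), 1.003)
(array([280., 237.]), array([589.9,  -8.4, 182.9,  14.2]), 3.034)
(array([272., 152.]), array([784.6,  11.1, 109.6,  79.9]), 2.726)
(array([270.,  48.]), array([1052.1,   38.6,   98.1,   66.1]), 0.48)
(array([341.,  22.]), array([1120.1, -127.6,   94.5,   85.5]), 2.689)
```

Request:
{"method": "jog_arm", "body": {
  "targets": [
    {"xyz": [0,0,0.02],"spin": 0},
    {"xyz": [0,0,0.02],"spin": 0},
    {"xyz": [0.09,0,0],"spin": 0},
    {"xyz": [0.136,0,0],"spin": 0},
    {"xyz": [0.136,0,0],"spin": 0},
    {"xyz": [0.136,0,0],"spin": 0},
    {"xyz": [0.136,0,0],"spin": 0},
    {"xyz": [0.136,0,0],"spin": 0},
    {"xyz": [0.136,0,0],"spin": 0},
    {"xyz": [0.136,0,0],"spin": 0}
  ]
}}

```text
time: 48.5
tool_pos: [552.9, -173.7, 30.8]
tcp_rot: [3.137, 0.003, 1.67]
contact_force: [-0.1, -3.7, 8.2]
grip_width: 0.5
finger_force: 4.1
```

Request:
{"method": "jog_arm", "body": {
  "targets": [
    {"xyz": [0,0,-0.2],"spin": 0},
    {"xyz": [0,0,-0.3],"spin": 0},
    {"xyz": [0.4,0,0],"spin": 0},
    {"xyz": [0.42,0,0],"spin": 0},
    {"xyz": [0,0,0],"spin": 0},
    {"xyz": [0,0,0.25],"spin": 0},
    {"xyz": [0,0,0.2],"spin": 0},
    {"xyz": [0,0,0.1],"spin": 0},
    {"xyz": [0,0,0],"spin": 0},
    {"xyz": [0,0,0],"spin": 0}
  ],
  "gripper": 60
}}

```text
time: 49.75
tool_pos: [545.0, -107.5, 25.4]
tcp_rot: [3.141, 0.0, 1.67]
contact_force: [0.5, -0.5, 0.1]
grip_width: 54.9
finger_force: 0.0
```

Request:
{"method": "jog_arm", "body": {
  "targets": [
    {"xyz": [0,0,0],"spin": 0},
    {"xyz": [0,0,0],"spin": 0},
    {"xyz": [0,0,0],"spin": 0},
    {"xyz": [0,0,0],"spin": 0},
    {"xyz": [0,0,0],"spin": 0},
    {"xyz": [0,0,0],"spin": 0},
    {"xyz": [0,0,0],"spin": 0},
    {"xyz": [0,0,-0.1],"spin": 0},
    {"xyz": [0,0,-0.5],"spin": 0},
    {"xyz": [0,0,-0.5],"spin": 0}
  ],
  "gripper": 0
}}

```text
time: 51.0
tool_pos: [544.0, -107.0, 113.8]
tcp_rot: [-3.14, -0.001, 1.67]
contact_force: [0.2, -0.0, -1.0]
grip_width: 34.7
finger_force: 30.0
```

Request:
{"method": "jog_arm", "body": {
  "targets": [
    {"xyz": [0,0,0],"spin": 0.5},
    {"xyz": [0,0,0],"spin": 0},
    {"xyz": [0.621,0.028,0],"spin": 0},
    {"xyz": [0.621,0.028,0],"spin": 0},
    {"xyz": [0.621,0.028,0],"spin": 0},
    {"xyz": [0.621,0.028,0],"spin": 0},
    {"xyz": [0.621,0.028,0],"spin": 0},
    {"xyz": [0.621,0.028,0],"spin": 0},
    {"xyz": [0.621,0.028,0],"spin": 0},
    {"xyz": [0.621,0.028,0],"spin": 0}
  ]
}}

```text
time: 52.25
tool_pos: [542.3, 292.0, 112.2]
tcp_rot: [-3.14, 0.001, 1.621]
contact_force: [1.3, -1.2, -0.4]
grip_width: 34.2
finger_force: 30.0
```

Request:
{"method": "jog_arm", "body": {
  "targets": [
    {"xyz": [0,0,0.2],"spin": 0},
    {"xyz": [0,0,0.3],"spin": 0},
    {"xyz": [0,0,0.3],"spin": 0},
    {"xyz": [0,0,0.3],"spin": 0},
    {"xyz": [0,0,0],"spin": 0},
    {"xyz": [0,0,0.2],"spin": 0},
    {"xyz": [0,0,0.15],"spin": 0},
    {"xyz": [0,0,0.1],"spin": 0},
    {"xyz": [0,0,0],"spin": 0},
    {"xyz": [0,0,0],"spin": 0}
  ]
}}

```text
time: 53.5
tool_pos: [543.4, 290.8, -10.6]
tcp_rot: [3.141, -0.0, 1.62]
contact_force: [0.1, -0.3, -1.3]
grip_width: 34.2
finger_force: 30.0
```

Request:
{"method": "jog_arm", "body": {
  "targets": [
    {"xyz": [0,0,0.03],"spin": 0},
    {"xyz": [0,0,0.03],"spin": 0},
    {"xyz": [0,0,0],"spin": 0},
    {"xyz": [0,0,0],"spin": 0},
    {"xyz": [0,0,0],"spin": 0},
    {"xyz": [0,0,0],"spin": 0},
    {"xyz": [0,0,0],"spin": 0},
    {"xyz": [0,0,0],"spin": 0},
    {"xyz": [0,0,0],"spin": 0},
    {"xyz": [0,0,0],"spin": 0}
  ]
}}

```text
time: 54.75
tool_pos: [543.1, 290.7, -15.8]
tcp_rot: [3.142, -0.0, 1.62]
contact_force: [-0.3, 0.6, -0.9]
grip_width: 34.6
finger_force: 30.0
```

Request:
{"method": "jog_arm", "body": {
  "targets": [
    {"xyz": [0,0,0],"spin": 0},
    {"xyz": [0,0,0],"spin": 0},
    {"xyz": [0,0,0],"spin": 0},
    {"xyz": [0,0,0],"spin": 0},
    {"xyz": [0,0,0],"spin": 0},
    {"xyz": [0,0,0],"spin": 0},
    {"xyz": [0,0,-0.2],"spin": 0},
    {"xyz": [0,0,-0.5],"spin": 0},
    {"xyz": [0,0,-0.5],"spin": 0},
    {"xyz": [0,0,-0.4],"spin": 0}
  ],
  "gripper": 55
}}

```text
time: 56.0
tool_pos: [543.6, 290.9, 115.4]
tcp_rot: [3.139, -0.001, 1.62]
contact_force: [0.3, -0.1, -0.4]
grip_width: 50.2
finger_force: 0.0
```

Request:
{"method": "jog_arm", "body": {
  "targets": [
    {"xyz": [-0.685,0.062,0],"spin": 0},
    {"xyz": [-0.685,0.062,0],"spin": 0},
    {"xyz": [-0.685,0.062,0],"spin": 0},
    {"xyz": [-0.685,0.062,0],"spin": 0},
    {"xyz": [-0.685,0.062,0],"spin": 0},
    {"xyz": [-0.685,0.062,0],"spin": 0},
    {"xyz": [-0.685,0.062,0],"spin": 0},
    {"xyz": [-0.685,0.062,0],"spin": 0},
    {"xyz": [-0.685,0.062,0],"spin": 0},
    {"xyz": [-0.685,0.062,0],"spin": 0}
  ],
  "gripper": 0
}}

```text
time: 57.25
tool_pos: [619.7, -256.2, 113.7]
tcp_rot: [3.14, 0.001, 1.62]
contact_force: [0.0, -0.9, -0.5]
grip_width: 0.4
finger_force: 0.0
```

Request:
{"method": "jog_arm", "body": {
  "targets": [
    {"xyz": [0,0,0.2],"spin": -0.5},
    {"xyz": [0,0,0.3],"spin": 0},
    {"xyz": [0,0,0.3],"spin": 0},
    {"xyz": [0,0,0.15],"spin": 0},
    {"xyz": [0,0,0.05],"spin": 0},
    {"xyz": [0,0,0],"spin": 0},
    {"xyz": [0,0,0],"spin": 0},
    {"xyz": [0,0,0],"spin": 0},
    {"xyz": [0,0,0],"spin": 0},
    {"xyz": [0,0,0],"spin": 0}
  ]
}}

```text
time: 58.5
tool_pos: [619.5, -254.3, 32.3]
tcp_rot: [3.141, -0.0, 1.67]
contact_force: [-1.0, -0.2, -1.1]
grip_width: 0.4
finger_force: 0.0
```

```bash
python3 - <<'E'
from h import *
obs(); im=bot.capture('top')
for q in rects('top',plates(im),11)[2:]: print(q)
E
```

```text
t 58.5 pos [ 619.5 -254.3   32.3] rot [ 3.141 -0.     1.67 ] F [-1.  -0.2 -1.1] w 0.4
(array([170., 254.]), array([545.6, 242.4, 151.3,  38.9]), 1.621)
(array([488., 252.]), array([ 565.5, -474. ,  148.4,   35.4]), 1.139)
(array([282., 228.]), array([611.5, -10.4, 138.6,  13.4]), 3.032)
(array([428., 180.]), array([ 728. , -343.5,  133.6,   33. ]), 1.045)
(array([272., 152.]), array([783.9,  10.8, 109.4,  79.7]), 2.726)
(array([270.,  50.]), array([1048.9,   31.3,   81.3,   54.8]), 0.446)
```

Request:
{"method": "jog_arm", "body": {
  "targets": [
    {"xyz": [0,0,0.02],"spin": 0},
    {"xyz": [0,0,0.02],"spin": 0},
    {"xyz": [0.1,0,0],"spin": 0},
    {"xyz": [0.143,0,0],"spin": 0},
    {"xyz": [0.143,0,0],"spin": 0},
    {"xyz": [0.143,0,0],"spin": 0},
    {"xyz": [0.143,0,0],"spin": 0},
    {"xyz": [0.143,0,0],"spin": 0},
    {"xyz": [0.143,0,0],"spin": 0},
    {"xyz": [0.143,0,0],"spin": 0}
  ]
}}

```text
time: 59.8
tool_pos: [612.2, -167.6, 30.8]
tcp_rot: [3.138, 0.003, 1.67]
contact_force: [0.2, -2.5, 6.6]
grip_width: 0.4
finger_force: 3.6
```

Request:
{"method": "jog_arm", "body": {
  "targets": [
    {"xyz": [0,0,-0.2],"spin": 0},
    {"xyz": [0,0,-0.3],"spin": 0},
    {"xyz": [0.4,0,0],"spin": 0},
    {"xyz": [0.42,0,0],"spin": 0},
    {"xyz": [0,0,0],"spin": 0},
    {"xyz": [0,0,0.25],"spin": 0},
    {"xyz": [0,0,0.2],"spin": 0},
    {"xyz": [0,0,0.1],"spin": 0},
    {"xyz": [0,0,0],"spin": 0},
    {"xyz": [0,0,0],"spin": 0}
  ],
  "gripper": 60
}}

```text
time: 61.05
tool_pos: [604.7, -101.6, 25.5]
tcp_rot: [3.141, 0.0, 1.67]
contact_force: [-0.1, 0.8, -0.3]
grip_width: 55.2
finger_force: 0.0
```

Request:
{"method": "jog_arm", "body": {
  "targets": [
    {"xyz": [0,0,0],"spin": 0},
    {"xyz": [0,0,0],"spin": 0},
    {"xyz": [0,0,0],"spin": 0},
    {"xyz": [0,0,0],"spin": 0},
    {"xyz": [0,0,0],"spin": 0},
    {"xyz": [0,0,0],"spin": 0},
    {"xyz": [0,0,0],"spin": 0},
    {"xyz": [0,0,-0.1],"spin": 0},
    {"xyz": [0,0,-0.5],"spin": 0},
    {"xyz": [0,0,-0.5],"spin": 0}
  ],
  "gripper": 0
}}

```text
time: 62.3
tool_pos: [603.6, -101.2, 113.7]
tcp_rot: [-3.14, -0.001, 1.67]
contact_force: [1.2, -0.3, -1.6]
grip_width: 34.1
finger_force: 30.0
```

Request:
{"method": "jog_arm", "body": {
  "targets": [
    {"xyz": [0,0,0],"spin": 0.5},
    {"xyz": [0,0,0],"spin": 0},
    {"xyz": [0.617,-0.066,0],"spin": 0},
    {"xyz": [0.617,-0.066,0],"spin": 0},
    {"xyz": [0.617,-0.066,0],"spin": 0},
    {"xyz": [0.617,-0.066,0],"spin": 0},
    {"xyz": [0.617,-0.066,0],"spin": 0},
    {"xyz": [0.617,-0.066,0],"spin": 0},
    {"xyz": [0.617,-0.066,0],"spin": 0},
    {"xyz": [0.617,-0.066,0],"spin": 0}
  ]
}}

```text
time: 63.55
tool_pos: [541.8, 292.3, 112.2]
tcp_rot: [-3.14, 0.001, 1.621]
contact_force: [-0.0, 0.2, -2.2]
grip_width: 34.6
finger_force: 30.0
```

Request:
{"method": "jog_arm", "body": {
  "targets": [
    {"xyz": [0,0,0.2],"spin": 0},
    {"xyz": [0,0,0.3],"spin": 0},
    {"xyz": [0,0,0.3],"spin": 0},
    {"xyz": [0,0,0.3],"spin": 0},
    {"xyz": [0,0,0],"spin": 0},
    {"xyz": [0,0,0.2],"spin": 0},
    {"xyz": [0,0,0.15],"spin": 0},
    {"xyz": [0,0,0.1],"spin": 0},
    {"xyz": [0,0,0.03],"spin": 0},
    {"xyz": [0,0,0.02],"spin": 0}
  ]
}}

```text
time: 64.8
tool_pos: [542.9, 291.1, -14.8]
tcp_rot: [3.141, -0.0, 1.62]
contact_force: [-0.9, -0.1, -0.4]
grip_width: 34.4
finger_force: 30.0
```

Request:
{"method": "jog_arm", "body": {
  "targets": [
    {"xyz": [0,0,0],"spin": 0},
    {"xyz": [0,0,0],"spin": 0},
    {"xyz": [0,0,0],"spin": 0},
    {"xyz": [0,0,0],"spin": 0},
    {"xyz": [0,0,0],"spin": 0},
    {"xyz": [0,0,0],"spin": 0},
    {"xyz": [0,0,-0.2],"spin": 0},
    {"xyz": [0,0,-0.5],"spin": 0},
    {"xyz": [0,0,-0.5],"spin": 0},
    {"xyz": [0,0,-0.4],"spin": 0}
  ],
  "gripper": 55
}}

```text
time: 66.05
tool_pos: [543.3, 291.2, 116.2]
tcp_rot: [3.139, -0.001, 1.62]
contact_force: [0.3, -0.2, -0.3]
grip_width: 50.4
finger_force: 0.0
```

Request:
{"method": "jog_arm", "body": {
  "targets": [
    {"xyz": [-0.65,-0.3,-0.2],"spin": -1},
    {"xyz": [-0.6,-0.3,0],"spin": -1},
    {"xyz": [-0.5,-0.3,0],"spin": -1},
    {"xyz": [-0.4,-0.3,0],"spin": -1},
    {"xyz": [0,0,0],"spin": -1},
    {"xyz": [0,0,0],"spin": -1},
    {"xyz": [0,0,0],"spin": -1},
    {"xyz": [0,0,0],"spin": -1},
    {"xyz": [0,0,0],"spin": -1},
    {"xyz": [0,0,0],"spin": -1}
  ]
}}

```text
time: 67.3
tool_pos: [479.9, 103.9, 130.2]
tcp_rot: [3.141, 0.001, 2.623]
contact_force: [-0.2, 0.1, -0.1]
grip_width: 50.4
finger_force: 0.0
```

```bash
python3 - <<'E'
from h import *
obs(); im=bot.capture('top'); hsv=cv2.cvtColor(im,cv2.COLOR_BGR2HSV)
for q in rects('top',plates(im),13): print(q)
for q in rects('top',plates(im),12,100): print('rod@12',q)
s=bot.capture('scene')
cv2.imwrite('pics/top7.png',im); cv2.imwrite('pics/scene7.png',s)
a=im[185:305,110:310]; a=cv2.resize(a,None,fx=4,fy=4,interpolation=cv2.INTER_CUBIC)
cv2.imwrite('pics/p7.png',cv2.convertScaleAbs(a,alpha=1.6))
E
```

```text
t 67.3 pos [479.9 103.9 130.2] rot [3.141e+00 1.000e-03 2.623e+00] F [-0.2  0.1 -0.1] w 50.4
(array([488., 252.]), array([ 565.2, -473.3,  146.6,   33.8]), 1.137)
(array([280., 238.]), array([587.4,  -7.9, 183.2,  12.4]), 3.032)
(array([274., 151.]), array([796.7,  14. ,  99.7,  77.4]), 1.585)
rod@12 (array([488., 252.]), array([ 565.4, -473.7,  146.8,   33.8]), 1.137)
rod@12 (array([280., 238.]), array([587.6,  -7.8, 183.4,  12.4]), 3.032)
rod@12 (array([274., 151.]), array([797. ,  14.2,  99.8,  77.5]), 1.585)
```

View pics/p7.png

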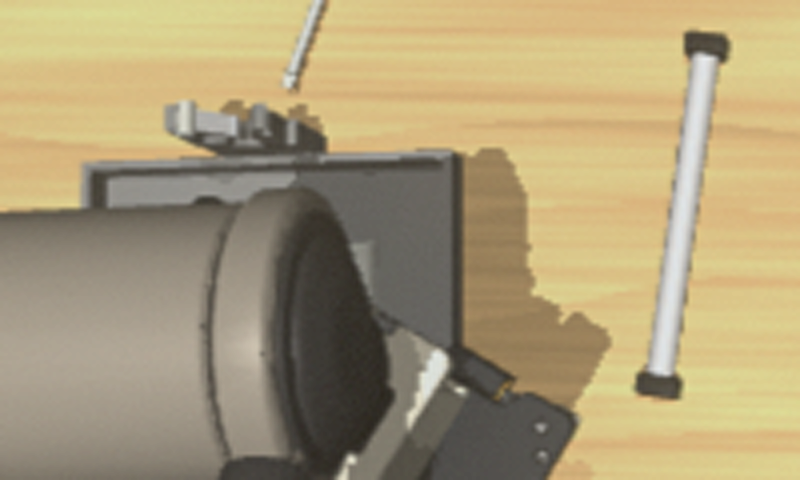

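```bash
python3 - <<'E'
from h import *
im=cv2.imread('pics/scene7.png');hsv=cv2.cvtColor(im,cv2.COLOR_BGR2HSV)
m=((hsv[...,1]<60)&(hsv[...,2]>110)).astype(np.uint8)*255
k=np.zeros_like(m);k[205:300,325:372]=m[205:300,325:372]
for q in rects('scene',k,12,100):print('rod s',q)
C=np.array([545.5,220,0]);yw=.048
R=Ro.from_euler('z',yw).as_matrix()
S=4
def loc(p): return C+R@np.array(p,float)
views=[]
for n,(y0,y1,x0,x1) in (('top',(200,305,120,215)),('scene',(155,265,395,505))):
    im=cv2.imread(f'pics/{n}0.png')[y0:y1,x0:x1]; im=cv2.convertScaleAbs(cv2.resize(im,None,fx=S,fy=S,interpolation=cv2.INTER_CUBIC),alpha=1.8)
    for sx in (-1,1):
        P=[loc((sx*78+a,b,102)) for a,b in ((-7,-26),(7,-26),(7,26),(-7,26))]
        cv2.polylines(im,[((proj(n,P)-[x0,y0]+.5)*S).astype(np.int32)],True,(0,0,255),1)
        P=[loc((sx*78+a,b,102)) for a,b in ((0,-15),(0,15))]
        cv2.polylines(im,[((proj(n,P)-[x0,y0]+.5)*S).astype(np.int32)],False,(0,255,0),1)
    P=[loc((a,b,28)) for a,b in ((-70,-105),(70,-105),(70,105),(-70,105))]
    cv2.polylines(im,[((proj(n,P)-[x0,y0]+.5)*S).astype(np.int32)],True,(255,0,0),1)
    views.append(cv2.copyMakeBorder(im,0,440-im.shape[0],0,0,cv2.BORDER_CONSTANT))
o=np.hstack(views); print(o.shape); cv2.imwrite('pics/p8.png',o[:,:800])
E
```

```text
rod s (array([351., 256.]), array([580.5,  -8.1, 181.8,  15.1]), 3.036)
(440, 820, 3)
```

View pics/p8.png

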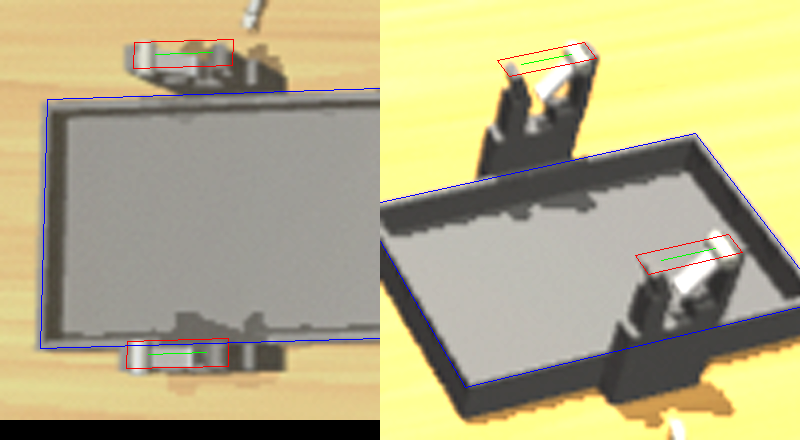

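The overlay matches the tote: clip tops at crop (184,53) and (178,354), and the rim agrees too. I'll use a tote centre of about (545.5,221) with yaw 0.048, and a handle centre of (586,-8) at angle 3.033. Now grasping the handle.

Request:
{"method": "jog_arm", "body": {
  "targets": [
    {"xyz": [0,0,0],"spin": -1},
    {"xyz": [0,0,0],"spin": -1},
    {"xyz": [0,0,0],"spin": -1},
    {"xyz": [0,0,0],"spin": -1},
    {"xyz": [0,0,0],"spin": -0.1},
    {"xyz": [-0.49,-0.416,0],"spin": 0},
    {"xyz": [-0.49,-0.416,0],"spin": 0},
    {"xyz": [-0.49,-0.416,0],"spin": 0},
    {"xyz": [0,0,0],"spin": 0},
    {"xyz": [0,0,0],"spin": 0}
  ]
}}

```text
time: 68.65
tool_pos: [584.8, -8.1, 128.8]
tcp_rot: [3.141, -0.001, 3.028]
contact_force: [-0.3, -0.2, 1.1]
grip_width: 50.3
finger_force: 0.0
```

```bash
python3 - <<'E'
from h import *
obs(); im=bot.capture('scene');hsv=cv2.cvtColor(im,cv2.COLOR_BGR2HSV)
m=((hsv[...,1]<60)&(hsv[...,2]>110)).astype(np.uint8)*255
k=np.zeros_like(m);k[205:310,325:375]=m[205:310,325:375]
for q in rects('scene',k,12,60):print('rod s',q)
E
```

```text
t 68.65 pos [584.8  -8.1 128.8] rot [ 3.141e+00 -1.000e-03  3.028e+00] F [-0.3 -0.2  1.1] w 50.3
rod s (array([351., 254.]), array([579.1,  -8.4, 179. ,  13.9]), 3.026)
```

Request:
{"method": "jog_arm", "body": {
  "targets": [
    {"xyz": [0,0,0.4],"spin": 0},
    {"xyz": [0,0,0.5],"spin": 0},
    {"xyz": [0,0,0.4],"spin": 0},
    {"xyz": [0,0,0.3],"spin": 0},
    {"xyz": [0,0,0.15],"spin": 0},
    {"xyz": [0,0,0.05],"spin": 0},
    {"xyz": [0,0,0.03],"spin": 0},
    {"xyz": [0,0,0.02],"spin": 0},
    {"xyz": [0,0,0],"spin": 0},
    {"xyz": [0,0,0],"spin": 0}
  ]
}}

```text
time: 69.95
tool_pos: [585.6, -8.5, -18.6]
tcp_rot: [3.142, 0.001, 3.03]
contact_force: [0.2, -0.8, 0.5]
grip_width: 50.4
finger_force: 0.0
```

Request:
{"method": "jog_arm", "body": {
  "targets": [
    {"xyz": [0,0,0],"spin": 0},
    {"xyz": [0,0,0],"spin": 0},
    {"xyz": [0,0,0],"spin": 0},
    {"xyz": [0,0,0],"spin": 0},
    {"xyz": [0,0,0],"spin": 0},
    {"xyz": [0,0,0],"spin": 0},
    {"xyz": [0,0,0],"spin": 0},
    {"xyz": [0,0,0],"spin": 0},
    {"xyz": [0,0,0],"spin": 0},
    {"xyz": [0,0,0],"spin": 0}
  ],
  "gripper": 0
}}

```text
time: 71.2
tool_pos: [585.4, -8.4, -19.0]
tcp_rot: [3.141, 0.0, 3.03]
contact_force: [1.0, -0.2, -0.9]
grip_width: 15.1
finger_force: 30.0
```

Request:
{"method": "jog_arm", "body": {
  "targets": [
    {"xyz": [0,0,0],"spin": 0},
    {"xyz": [0,0,0],"spin": 0},
    {"xyz": [0,0,0],"spin": 0},
    {"xyz": [0,0,0],"spin": 0},
    {"xyz": [0,0,0.01],"spin": 0},
    {"xyz": [0,0,0.01],"spin": 0},
    {"xyz": [0,0,0.01],"spin": 0},
    {"xyz": [0,0,0.01],"spin": 0},
    {"xyz": [0,0,0],"spin": 0},
    {"xyz": [0,0,0],"spin": 0}
  ],
  "gripper": 35
}}

```text
time: 72.45
tool_pos: [585.4, -8.4, -22.2]
tcp_rot: [3.142, -0.0, 3.03]
contact_force: [0.1, -0.3, 0.1]
grip_width: 31.8
finger_force: 0.0
```

Request:
{"method": "jog_arm", "body": {
  "targets": [
    {"xyz": [0,0,0],"spin": 0},
    {"xyz": [0,0,0],"spin": 0},
    {"xyz": [0,0,0],"spin": 0},
    {"xyz": [0,0,0],"spin": 0},
    {"xyz": [0,0,0],"spin": 0},
    {"xyz": [0,0,0],"spin": 0},
    {"xyz": [0,0,-0.2],"spin": 0},
    {"xyz": [0,0,-0.6],"spin": 0},
    {"xyz": [0,0,-0.7],"spin": 0},
    {"xyz": [0,0,-0.7],"spin": 0}
  ],
  "gripper": 0
}}

```text
time: 73.7
tool_pos: [585.1, -8.4, 156.6]
tcp_rot: [3.142, 0.001, 3.03]
contact_force: [1.2, -0.1, -1.3]
grip_width: 15.1
finger_force: 30.0
```

Request:
{"method": "jog_arm", "body": {
  "targets": [
    {"xyz": [0,0,0],"spin": -1},
    {"xyz": [0,0,0],"spin": -0.6},
    {"xyz": [0.09,0.58,0],"spin": 0},
    {"xyz": [0.09,0.58,0],"spin": 0},
    {"xyz": [0.09,0.58,0],"spin": 0},
    {"xyz": [0.09,0.58,0],"spin": 0},
    {"xyz": [0,0.57,0],"spin": 0},
    {"xyz": [0,0,0.4],"spin": 0},
    {"xyz": [0,0,0],"spin": 0},
    {"xyz": [0,0,0],"spin": 0}
  ]
}}

```text
time: 74.95
tool_pos: [546.0, 220.8, 123.2]
tcp_rot: [3.141, 0.001, -3.094]
contact_force: [0.8, 0.3, -0.2]
grip_width: 15.2
finger_force: 30.0
```

```bash
python3 - <<'E'
from h import *
obs()
a=bot.capture('scene')[110:270,360:530]; b=bot.capture('top')[190:310,90:240]
cv2.imwrite('pics/s9.png',bot.capture('scene')); cv2.imwrite('pics/t9.png',bot.capture('top'))
o=np.hstack([cv2.resize(i,None,fx=340/i.shape[0],fy=340/i.shape[0],interpolation=cv2.INTER_CUBIC) for i in (a,b)])
print(o.shape);cv2.imwrite('pics/p9.png',cv2.convertScaleAbs(o[:,:800],alpha=1.6))
E
```

```text
t 74.95 pos [546.  220.8 123.2] rot [ 3.141e+00  1.000e-03 -3.094e+00] F [ 0.8  0.3 -0.2] w 15.2
(340, 786, 3)
```

View pics/p9.png

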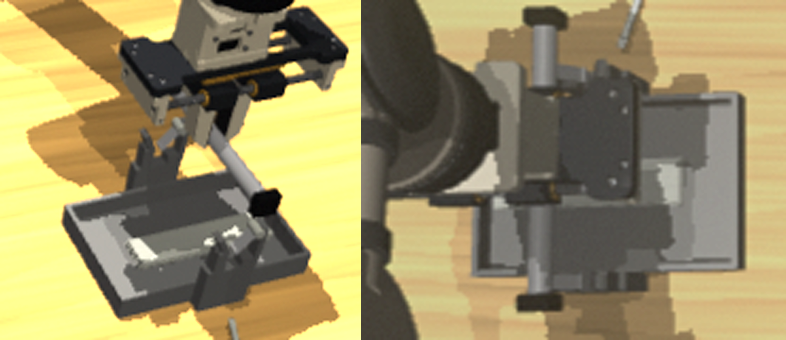

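```bash
python3 - <<'E'
from h import *
obs(); im=cv2.imread('pics/t9.png'); g=im.max(2)
for nm,(y0,y1,x0,x1) in (('up',(186,204,144,168)),('lo',(287,304,140,166))):
    k=np.zeros_like(g); k[y0:y1,x0:x1]=(g[y0:y1,x0:x1]<42)*255
    for q in rects('top',k,160,20): print(nm,q)
C=np.array([545.5,221,156])
e=np.array([np.cos(.048),np.sin(.048),0])
print(proj('top',[C+98*e,C-98*e]).round(1).tolist())
E
```

```text
t 75.15 pos [546.2 220.7 123. ] rot [ 3.141e+00  2.000e-03 -3.094e+00] F [ 0.5 -0.7 -0.9] w 15.0
up (array([155., 196.]), array([645.6, 225. ,  26.3,  12. ]), 1.586)
lo (array([153., 296.]), array([450.9, 214.9,  28.8,  11.3]), 1.592)
[[154.9, 197.6], [152.6, 297.7]]
```

Request:
{"method": "jog_arm", "body": {
  "targets": [
    {"xyz": [0.02,0,0.2],"spin": 0},
    {"xyz": [0,0,0.2],"spin": 0},
    {"xyz": [0,0,0.12],"spin": 0},
    {"xyz": [0,0,0.05],"spin": 0},
    {"xyz": [0,0,0.05],"spin": 0},
    {"xyz": [0,0,0.05],"spin": 0},
    {"xyz": [0,0,0.05],"spin": 0},
    {"xyz": [0,0,0.05],"spin": 0},
    {"xyz": [0,0,0],"spin": 0},
    {"xyz": [0,0,0],"spin": 0}
  ]
}}

```text
time: 76.4
tool_pos: [544.0, 221.1, 60.3]
tcp_rot: [3.141, 0.0, -3.093]
contact_force: [0.1, 0.9, -0.9]
grip_width: 15.1
finger_force: 30.0
```

Request:
{"method": "jog_arm", "body": {
  "targets": [
    {"xyz": [0,0,0.03],"spin": 0},
    {"xyz": [0,0,0.03],"spin": 0},
    {"xyz": [0,0,0.03],"spin": 0},
    {"xyz": [0,0,0.03],"spin": 0},
    {"xyz": [0,0,0.03],"spin": 0},
    {"xyz": [0,0,0.03],"spin": 0},
    {"xyz": [0,0,0.0],"spin": 0},
    {"xyz": [0,0,0.0],"spin": 0},
    {"xyz": [0,0,0],"spin": 0},
    {"xyz": [0,0,0],"spin": 0}
  ]
}}

```text
time: 77.65
tool_pos: [544.8, 222.1, 46.9]
tcp_rot: [3.14, 0.003, -3.093]
contact_force: [-0.6, 2.3, 5.1]
grip_width: 15.2
finger_force: 30.0
```

Request:
{"method": "jog_arm", "body": {
  "targets": [
    {"xyz": [0,0,0.03],"spin": 0},
    {"xyz": [0,0,0.03],"spin": 0},
    {"xyz": [0,0,0.03],"spin": 0},
    {"xyz": [0,0,0.03],"spin": 0},
    {"xyz": [0,0,0.02],"spin": 0},
    {"xyz": [0,0,0.0],"spin": 0},
    {"xyz": [0,0,0.0],"spin": 0},
    {"xyz": [0,0,0.0],"spin": 0},
    {"xyz": [0,0,0],"spin": 0},
    {"xyz": [0,0,0],"spin": 0}
  ]
}}

```text
time: 78.9
tool_pos: [545.1, 222.2, 35.6]
tcp_rot: [3.14, 0.003, -3.093]
contact_force: [1.2, 5.5, 5.7]
grip_width: 15.1
finger_force: 30.0
```

Request:
{"method": "jog_arm", "body": {
  "targets": [
    {"xyz": [0,0.012,0.03],"spin": 0},
    {"xyz": [0,0,0.03],"spin": 0},
    {"xyz": [0,0,0.03],"spin": 0},
    {"xyz": [0,0,0.02],"spin": 0},
    {"xyz": [0,0,0.0],"spin": 0},
    {"xyz": [0,0,0.0],"spin": 0},
    {"xyz": [0,0,0.0],"spin": 0},
    {"xyz": [0,0,0.0],"spin": 0},
    {"xyz": [0,0,0],"spin": 0},
    {"xyz": [0,0,0],"spin": 0}
  ]
}}

```text
time: 80.15
tool_pos: [543.7, 222.2, 27.5]
tcp_rot: [3.141, 0.0, -3.093]
contact_force: [-4.1, 1.7, 17.1]
grip_width: 15.0
finger_force: 30.0
```

Request:
{"method": "jog_arm", "body": {
  "targets": [
    {"xyz": [0,0,0.02],"spin": 0},
    {"xyz": [0,0,0.02],"spin": 0},
    {"xyz": [0,0,0],"spin": 0},
    {"xyz": [0,0,0],"spin": 0},
    {"xyz": [0,0,0],"spin": 0},
    {"xyz": [0,0,0],"spin": 0},
    {"xyz": [0,0,0],"spin": 0},
    {"xyz": [0,0,0],"spin": 0},
    {"xyz": [0,0,0],"spin": 0},
    {"xyz": [0,0,0],"spin": 0}
  ]
}}

```text
time: 81.4
tool_pos: [543.8, 222.2, 27.2]
tcp_rot: [3.141, 0.002, -3.093]
contact_force: [-13.3, -1.7, 37.5]
grip_width: 14.8
finger_force: 30.0
```

Request:
{"method": "jog_arm", "body": {
  "targets": [
    {"xyz": [0,0,-0.03],"spin": 0},
    {"xyz": [0,0,0],"spin": 0},
    {"xyz": [0,0,0],"spin": 0},
    {"xyz": [0,0,0],"spin": 0},
    {"xyz": [0,0,0],"spin": 0},
    {"xyz": [0,0,0],"spin": 0},
    {"xyz": [0,0,0],"spin": 0},
    {"xyz": [0,0,-0.2],"spin": 0},
    {"xyz": [0,0,-0.5],"spin": 0},
    {"xyz": [0,0,-0.6],"spin": 0}
  ],
  "gripper": 45
}}

```text
time: 82.65
tool_pos: [543.5, 221.9, 130.7]
tcp_rot: [-3.142, -0.001, -3.093]
contact_force: [0.5, 1.8, 0.2]
grip_width: 41.0
finger_force: 0.0
```

Request:
{"method": "jog_arm", "body": {
  "targets": [
    {"xyz": [0,0,-0.4],"spin": 0},
    {"xyz": [0.3,-0.6,0],"spin": 0},
    {"xyz": [0.3,-0.6,0],"spin": 0},
    {"xyz": [0.3,-0.6,0],"spin": 0},
    {"xyz": [0.3,-0.6,0],"spin": 0},
    {"xyz": [0.1,-0.6,0],"spin": 0},
    {"xyz": [0,-0.6,0],"spin": 0},
    {"xyz": [0,0,0],"spin": 0},
    {"xyz": [0,0,0],"spin": 0},
    {"xyz": [0,0,0],"spin": 0}
  ]
}}

```text
time: 83.9
tool_pos: [453.9, -69.6, 161.3]
tcp_rot: [3.141, 0.0, -3.092]
contact_force: [0.6, -0.1, 0.4]
grip_width: 41.7
finger_force: 0.0
```

```bash
python3 - <<'E'
from h import *
obs()
S=bot.capture('scene');T=bot.capture('top')
a=S[150:270,375:515]; b=T[195:305,110:240]
o=np.hstack([cv2.resize(i,None,fx=360/i.shape[0],fy=360/i.shape[0],interpolation=cv2.INTER_CUBIC) for i in (a,b)])
print(o.shape);cv2.imwrite('pics/p10.png',cv2.convertScaleAbs(o[:,:800],alpha=1.6))
C=np.array([545.5,221.5,0]); e=np.array([np.cos(.048),np.sin(.048),0])
for z in (62,84): print(z,proj('scene',[C+98*e+[0,0,z],C-98*e+[0,0,z]]).round(1).tolist(),proj('top',[C+98*e+[0,0,z],C-98*e+[0,0,z]]).round(1).tolist())
E
```

```text
t 83.9 pos [453.9 -69.6 161.3] rot [ 3.141  0.    -3.092] F [ 0.6 -0.1  0.4] w 41.7
(360, 845, 3)
62 [[472.7, 238.7], [429.7, 177.4]] [[171.7, 207.5], [170.1, 297.9]]
84 [[475.3, 231.2], [431.4, 169.9]] [[168.0, 205.4], [166.3, 297.8]]
```

View pics/p10.png

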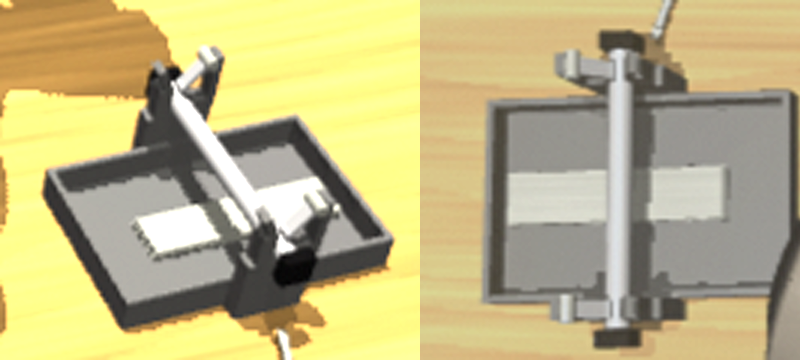

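The rod sits in both clips at home height. The caps are at scene px (473,238) and (428,176) and top px (172,208) and (170,298), against (473,239), (430,177), (172,208) and (170,298) predicted for z = 62. All four plates lie flat in the tray and the gripper is clear, so I'm handing in.

```bash
python3 -c "
from plant import bot
print(bot.close_job())"
```

```text
the job is handed in; nothing more can be done
None
```

I handed the job in at about 84 s: all four plates are stacked flat in the tote's tray, then the handle was pushed home in both clips (cap positions in the last pictures match the seated height), and everything is released with the mug, screwdriver and bin left alone; the hand-in returned no verdict.

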